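# Stand up a spring-mounted antenna and dock it in the test stand

## Task

Pick up the antenna carrier by its black grip, stand its drooping spring mast upright close to where it was, without touching the mast, and balance it upright off the table for at least three seconds. Then carry it to the blue test stand with the mast kept upright all the way and the plate nearly level, bring the white rod gently into the middle of the yellow fork, set the carrier down flat along the black mat, and let go. Leave the other things on the bench alone.

Things in the scene. Friction and masses are not known exactly. Their poses are not given: they have to be found in the camera images.
- carrier: Antenna carrier, 0.60 kg without the mast: aluminium plate 310 x 100 x 12 mm (x from -120 to +190 mm). Origin: underside of the plate, below the middle of the black grip; x runs along the plate towards the mast, z up. Grey ballast box 70 x 85 mm, top at 48 mm, at x = -80 mm. Carrier and mast together balance nearly under the grip.
- grip (a point): Middle of the top of the black rubber grip: an upright block 50 mm along carrier x, 24 mm wide along y, from the plate (12 mm) up to 78 mm above the carrier's underside, free on both y sides. Straight above the carrier's origin.
- hinge (a point): Hinge of the mast, 150 mm in +x from the carrier's origin, 55 mm above its underside, between two dark cheeks (tops at 68 mm). Its axis is carrier x: the mast sways only sideways (carrier y). A spring pulls it to zero lean relative to the carrier: 0.385 N m/rad, damping 0.004 N m s/rad, no dry friction; stops at 0.25 rad either side.
- mast: Antenna mast. Origin at the hinge, z up the mast (parallel to carrier z at zero lean). White rod 12 mm thick; orange head 48 mm thick, 196 to 266 mm up. Mass 0.20 kg (hidden, varies 3 percent), centre of mass 213 mm up, inertia about the hinge 0.00965 kg m2. Gravity (0.419 N m/rad) just beats the spring: upright is unstable, time constant about 0.55 s; it starts leaning on the stop to carrier -y.
- rod_mark (a point): Point on the axis of the mast's white rod, 149 mm above the hinge: with the carrier docked and the mast upright it is level with the fork and lies between the prongs.
- mast_top (a point): Top end of the orange head, on the mast's axis, 266 mm above the hinge. The lean is governed by tilting the carrier about its x axis against the lean (a few hundredths of a rad are enough), or by accelerating it towards the side to which the mast leans.
- stand: Fixed test stand. Origin: on the table, where the carrier's origin belongs, with the same yaw. Black mat 400 x 160 mm, 6 mm thick (x from -140 to +260 mm): the docked carrier's origin is 6 mm above the stand's. Blue post 221 mm high, 50 mm wide, at x = 220 to 250 mm.
- fork (a point): Middle of the yellow fork, 150 mm in +x from the stand's origin, 210 mm above the table: two level prongs, 8 mm bars along x, 36 mm clear between them, open to the stand's -x side; the mouth flares from x = 115 mm to 92 mm (stand frame), to 76 mm clear. Axes as the stand's. Docked, the rod stands between the prongs at this point.
- multimeter: Yellow multimeter, 75 x 140 x 34 mm, bystander; origin at the middle of its underside.
- bottle: Pink bottle, 66 mm in diameter, 190 mm high, bystander; origin at the middle of its underside.
- screwdriver: Red screwdriver lying on the table, bystander.
- adapter: Steel coaxial adapter, 28 mm in diameter, 46 mm high, bystander; origin at the middle of its underside.

How it is judged:
On the way, in this order (a step that is already met when the one before it is completed fails the run):
1. carrier held off the table near its start, nearly level, mast balanced upright within 0.12 rad, for 2.5 s (height (world z) of carrier above 0.015 m and distance of carrier from where it was at the start of the episode below 0.15 m and angle between carrier's own z axis and vertical below 0.1 rad and angle between mast's own z axis and vertical below 0.12 rad and angle between the z axis of mast and the z axis of carrier, either way round below 0.12 rad), for 2.5 s.
2. the mast's rod between the prongs of the fork, upright within 0.15 rad (x of rod_mark in the frame of fork between -0.03 and 0.05 m and y of rod_mark in the frame of fork between -0.02 and 0.02 m and angle between mast's own z axis and vertical below 0.15 rad), for 0.2 s.
At the end, for the whole second after the job is handed in: The carrier lies flat on the stand's mat (tilt under 0.04 rad), along it within 0.2 rad; the mast's rod is between the prongs of the fork (-25 to +40 mm lengthways of its middle, within 20 mm sideways), its foot within 25 mm sideways, the mast within 0.2 rad of upright; all released and at rest (z of carrier in the frame of stand between 0.002 and 0.012 m and angle between carrier's own z axis and vertical below 0.04 rad and x of rod_mark in the frame of fork between -0.025 and 0.04 m and y of rod_mark in the frame of fork between -0.02 and 0.02 m and y of mast in the frame of fork between -0.025 and 0.025 m and angle between the x axis of carrier and the x axis of stand, either way round below 0.2 rad and angle between mast's own z axis and vertical below 0.2 rad and linear speed of carrier below 0.03 m/s and angular speed of mast below 0.2 rad/s); the robot touches nothing.
It fails at once if the mast is carried off (more than 150 mm from its start) while leaning on or near its stops (over 0.2 rad) (distance of carrier from where it was at the start of the episode above 0.15 m and angle between the z axis of mast and the z axis of carrier, either way round above 0.2 rad).
It fails at once if the carrier is tipped by more than 0.2 rad (angle between carrier's own z axis and vertical above 0.2 rad).
It fails at once if the robot touches the mast (contact force between mast and the fingers above 0.5 N or contact force between mast and the arm above 0.5 N).
It fails at once if the stand is struck by the mast (contact force between mast and stand above 12 N).
It fails at once if a bystander is disturbed (distance of any of multimeter, bottle, screwdriver, adapter from where it was at the start of the episode above 0.03 m).
It also fails if it takes over 70 s, if anything falls off the work surface, if the arm or the gripper's body presses on something with over 40 N, if the wrist force passes 120 N, or if a joint passes its speed limit or range.

## Robot

A 7-joint arm with a two-finger parallel gripper is mounted at the origin on the work surface. World frame = base frame: x ahead of the robot, y to its left, z up, the work surface at z = 0. Lengths are in m, angles in rad, forces in N, time in s.
With the tool pointing down it reaches from about 0.425 to 0.8 m from the base axis. Payload 8.3 kg.
Tool frame: the origin (TCP) lies at the very end of the fingers, on their centre line; the grasp point (between the pads) lies 19 mm behind it (arm.pinch_z is the distance from the TCP to the grasp point, in m); z points along the fingers, y is the line along which they close (so a half turn about z gives the same grasp; the last joint's range is limited). The gripper opens to 85 mm and grips with 20 to 120 N. Pads are 22 mm wide; open, the fingers measure 114 mm over their backs; the gripper's body (76 mm by 85 mm) begins 54 mm behind the grasp point. The pads swing forward as they close: fully open they stand 13 mm farther back than shut.
Start: joints at [1.084, 0.383, 0.016, 1.37, -0.006, 1.388, -0.046], TCP at [0.257, -0.57, 0.231] pointing down, gripper open.
Joint ranges: [-2.95, 2.95], [-0.25, 2.06], [-1.52, 1.56], [0.18, 2.33], [-1.44, 4.58], [0.02, 2.06], [-3.01, 3.01]. Speed limits (rad/s): [2.39, 2.39, 3.01, 3.01, 3.14, 3.14, 3.14].

## Interface

Orientations are given as a unit quaternion [w, x, y, z].
In Python, from plant import arm gives the robot as it stands.
- The arm moves only by the tool arm_command, never from a script. Its argument "targets" is a list of rows, each a list of 3 entries, a list of its own where there are three numbers: the opening, from 0 (shut) to 1 (fully open), then the shift along the tool's x, y, z in mm, then the turn, a rotation vector about the tool's x, y, z in rad. A call has exactly 8 rows; each row is the pose to reach, as a shift and turn from the pose commanded when the call began, along the tool's axes at that moment; what a row does not reach only later rows make up. A row lasts 1/10 s, in which the tool goes at most 50 mm and 8.59 degrees, less where a joint would pass 70% of its speed; a pose out of reach is approached as far as the arm can. A call with a gripper value outside its range is refused whole. The fingers move at their own pace and stop on an object; "grip_force" is the grip in N (left out, the last holds). Time passes only in rows, so rows that repeat a pose let the fingers close, or fill a call up. It gives the time, the measured TCP pose, the force, the opening and the grip force at its end, in the units of the state.
- arm.observe(): the state, without advancing time (a new reading comes with each control period).
- arm.snapshot(name): name is "scene" or "side" or "wrist"; returns the picture (400x640x3 uint8, red, green, blue); there is no depth.
- arm.camera_info(name): a dict with "K" (3x3 intrinsics, pixels), "world_from_camera" (4x4, takes a point from camera to world coordinates). Camera axes: x right, y down, z forward; pixel columns grow to the right and rows downward; lengths in m; the calibration is good to about 2 mm. A picture is of the moment at which its call begins: read the wrist's pose just before it. camera_info takes no time and is no camera call; for the wrist camera it gives the pose at the moment of the call.
- arm.close_job(): hands the job in; it is judged then, once.
The state is a dict: "clock": time; "joint_positions": joint angles; "qvel": joint speeds; "joint_torque": joint torques, N m; "tool_pos": TCP position; "tool_rot": TCP orientation; "contact_force": force on the tool from outside, world axes, zero at the start; "ft_torque": the same for the moment, N m; "grip_width": opening from 0.0 (shut) to 1.0 (fully open); "grasp_force": force on a finger pad.
Only numpy, scipy, OpenCV 4.12 (cv2) and the standard library are available. Lean on these libraries where they do the work, as an engineer would, in place of code of your own. Each camera call takes 0.05 s, during which the arm holds its last target. There are 200 camera calls.

## Working session

There is one attempt and no reset: what is moved stays moved. The work goes in short steps, Python scripts to look and compute and a tool call to move; the robot and the scene stay as the last step left them, time stands still between calls to the robot, and variables do not carry over. Pictures are saved under pics/ and viewed, at most 10 in all, crops included, and the job is handed in when it is done.

Besides the shell and the picture viewer there is one more tool, called after ">>>" as a command line: name --argument value ..., lists and objects as JSON in quotes. arm_command: Moves the arm, as the interface text tells. Its arguments: {"type":"object","properties":{"targets":{"type":"array"},"grip_force":{"type":"number"}},"required":["targets"]}

```bash
mkdir -p pics; ls; cat > h.py <<'E'
from plant import arm
import numpy as np, cv2
def snap(n,f):
    c=arm.camera_info(n); im=arm.snapshot(n); cv2.imwrite('pics/'+f,im[:,:,::-1]); return im,c
def ray(c,u,v):
    T=np.array(c['world_from_camera']);d=T[:3,:3]@np.linalg.inv(c['K'])@[u,v,1];return T[:3,3],d
def atz(c,u,v,z):
    o,d=ray(c,u,v);return o+d*(z-o[2])/d[2]
def tri(obs):
    A=np.zeros((3,3));b=np.zeros(3)
    for c,u,v in obs:
        o,d=ray(c,u,v);d/=np.linalg.norm(d);P=np.eye(3)-np.outer(d,d);A+=P;b+=P@o
    p=np.linalg.solve(A,b);return p
def proj(c,p):
    T=np.linalg.inv(c['world_from_camera']);q=np.array(c['K'])@(T[:3,:3]@np.array(p)+T[:3,3]);return q[:2]/q[2]
E
python3 - <<'E'
from h import *
for n in ['scene','side','wrist']:
    im,c=snap(n,n+'0.png'); print(n,np.round(c['K'],1).tolist(),np.round(c['world_from_camera'],3).tolist())
print(arm.observe(),arm.pinch_z)
E
```

```text
pics
scene [[400.2, 0.0, 320.2], [0.0, 400.2, 201.1], [0.0, 0.0, 1.0]] [[0.735, 0.509, -0.449, 1.099], [0.678, -0.546, 0.491, -0.662], [0.004, -0.666, -0.746, 1.191], [0.0, 0.0, 0.0, 1.0]]
side [[496.9, 0.0, 316.1], [0.0, 496.9, 190.9], [0.0, 0.0, 1.0]] [[-1.0, -0.006, 0.022, 0.457], [-0.021, 0.665, -0.747, 1.296], [-0.01, -0.747, -0.665, 1.37], [0.0, 0.0, 0.0, 1.0]]
wrist [[300.4, 0.0, 323.3], [0.0, 300.4, 196.1], [0.0, 0.0, 1.0]] [[0.412, -0.87, -0.272, 0.326], [-0.911, -0.394, -0.121, -0.539], [-0.002, 0.298, -0.955, 0.371], [0.0, 0.0, 0.0, 1.0]]
{'clock': 0.15, 'joint_positions': array([ 1.08410807,  0.38408398,  0.01634356,  1.37089039, -0.00632477,
        1.38819639, -0.04649524]), 'qvel': array([ 0.00084363, -0.00297301,  0.00017907, -0.00078911,  0.00065619,
       -0.00098197,  0.00089071]), 'joint_torque': array([ 1.98751513e-03, -6.28158474e+01,  8.45531579e-01, -3.72161651e+01,
        1.67530129e-02,  1.10029383e-02,  8.40553253e-05]), 'tool_pos': array([ 0.25691606, -0.56933448,  0.23049415]), 'tool_rot': array([-7.50746033e-04,  9.77624157e-01,  2.10357840e-01, -1.49845745e-04]), 'contact_force': array([ 0.19046054, -0.15929666,  0.59944253]), 'ft_torque': array([ 0.08515964, -0.00817545,  0.01124646]), 'grasp_force': 0.0, 'grip_width': 1.0009109177622728} 0.0187
```

View pics/scene0.png

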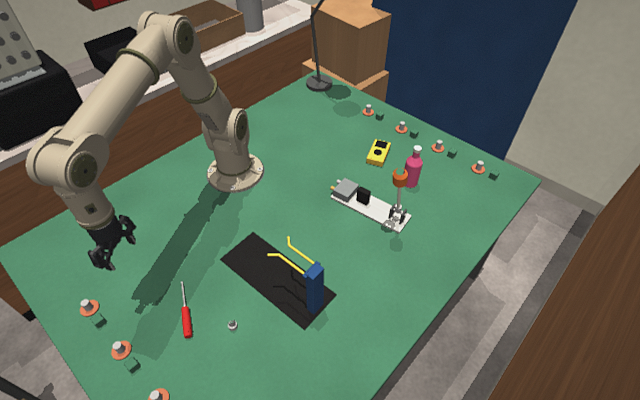

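View pics/side0.png

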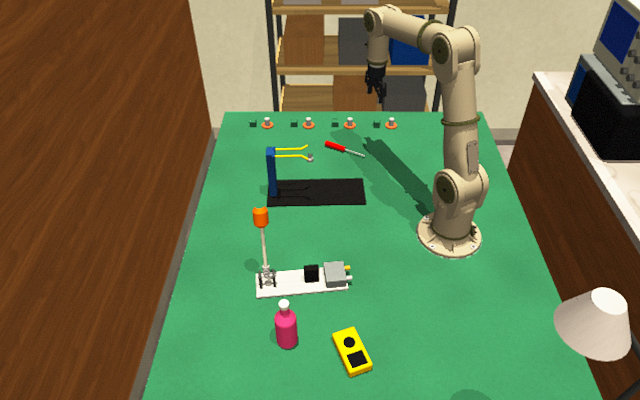

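The scene view shows the carrier with its grip near (363,192) and the stand's post near (315,288). The side view has the grip near (311,268) and the post near (271,172). Next I'll enlarge these areas.

```bash
python3 - <<'E'
import cv2,numpy as np
s=cv2.imread('pics/scene0.png');d=cv2.imread('pics/side0.png')
def crop(i,x,y,w,h,W,H):return cv2.resize(i[y:y+h,x:x+w],(W,H),interpolation=cv2.INTER_CUBIC)
m=np.vstack([np.hstack([crop(s,320,160,100,75,400,300),crop(s,215,225,130,97,400,300)]),
 np.hstack([crop(d,245,200,120,100,400,300)[:300],crop(d,255,135,120,90,400,300)])])
cv2.imwrite('pics/m1.png',m)
E
```

```text
(no output)
```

View pics/m1.png

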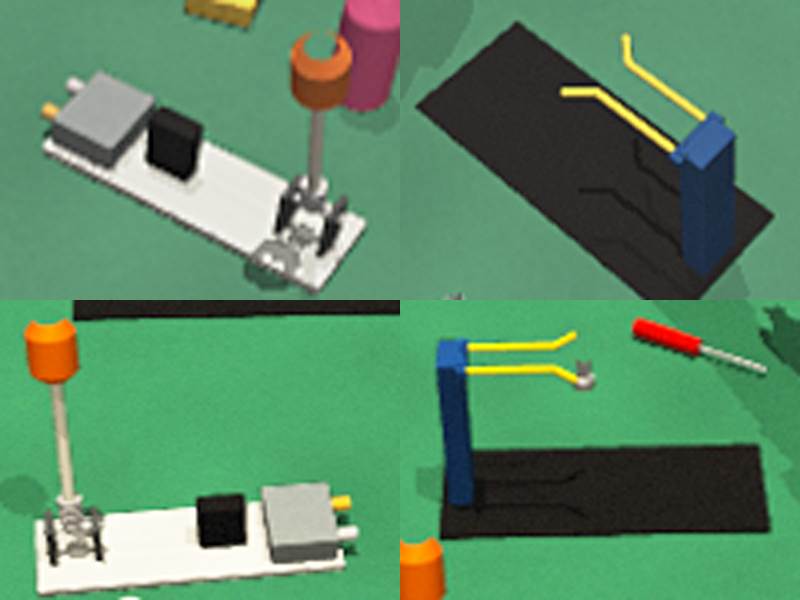

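Grip top centre is at about (364,189) in the scene view and (311,266) in the side view. The mast lies on the far side, at carrier -y. I'll fit both poses to the corners I read off.

```bash
cat > fit.py <<'E'
from h import *
from scipy.optimize import least_squares
S=arm.camera_info('scene');D=arm.camera_info('side')
def a(u,v):return S,320+u/4-.4,160+v/4-.4
def b(u,v):return S,215+u*.325-.3,225+v*.3233-.3
def c(u,v):return D,245+u*.3-.3,200+v/3-.3
def d(u,v):return D,255+u*.3-.3,135+v*.3-.3
car=[((190,50,12),a(365,222)),((190,-50,12),a(316,285)),((-120,-50,12),a(45,148)),((0,0,78),a(175,117)),
 ((190,50,12),c(38,283)),((190,-50,12),c(37,221)),((-120,50,12),c(343,262)),((0,0,78),c(220,199))]
st=[((-140,80,6),b(117,22)),((-140,-80,6),b(16,105)),((260,80,6),b(373,214)),((115,22,210),b(228,62)),((115,-22,210),b(198,92)),
 ((-140,-80,6),d(357,146)),((-140,80,6),d(368,230)),((260,80,6),d(40,237)),((260,-80,6),d(47,152)),((115,-22,210),d(154,46)),((115,22,210),d(152,70))]
def pose(p,q):
    q=np.array(q)/1000;cs,sn=np.cos(p[3]),np.sin(p[3]);return np.array([p[0]+cs*q[0]-sn*q[1],p[1]+sn*q[0]+cs*q[1],p[2]+q[2]])
if __name__=='__main__':
  for L,x0 in((car,[.6,.3,0,0]),(st,[.6,-.2,0,0])):
    r=least_squares(lambda p:np.concatenate([proj(o[0],pose(p,q))-o[1:] for q,o in L]),x0,loss='soft_l1')
    print(np.round(r.x,4),np.round(r.fun.reshape(-1,2),1).tolist())
  print('grip',tri([a(175,117),c(220,199)]), 'prong bends',tri([b(228,62),d(152,70)]),tri([b(198,92),d(154,46)]))
E
python3 fit.py
```

```text
[0.5098 0.2253 0.0019 0.1266] [[0.2, -0.4], [0.1, 0.7], [-1.2, -1.1], [-0.1, 0.6], [-0.4, 1.6], [-0.5, -1.3], [0.4, 0.1], [0.1, 0.1]]
[ 0.4447 -0.2357 -0.002   0.0408] [[0.0, -0.8], [-0.5, -0.1], [0.5, 0.0], [0.2, 0.5], [-0.4, 0.2], [0.4, -0.4], [0.7, 0.1], [-0.7, 0.1], [-0.7, -0.3], [-0.2, 0.5], [0.4, 0.2]]
grip [0.50960591 0.22639483 0.08196904] prong bends [ 0.55914474 -0.20863496  0.20985044] [ 0.56071905 -0.25274268  0.20977823]
```

```bash
cat > mv.py <<'E'
from h import *
import json,os
from scipy.spatial.transform import Rotation as Ro
def q2R(q):return Ro.from_quat([q[1],q[2],q[3],q[0]])
def cmd():
    if os.path.exists('cmd.json'):
        d=json.load(open('cmd.json'));return np.array(d['p']),Ro.from_quat(d['q'])
    o=arm.observe();return np.array(o['tool_pos']),q2R(o['tool_rot'])
def tool(yaw,tilt=0):  # carrier frame yaw, tilt about carrier x -> tool orientation, tool x=-carrier x, z down
    return Ro.from_euler('z',yaw)*Ro.from_euler('x',tilt)*Ro.from_matrix(np.diag([-1.,1,-1]))
def rows(wps,g=1.0,sd=0,rd=3):
    """wps: 8 (p,R); prints rows, stores end pose"""
    pc,Rc=cmd();out=[]
    for p,R in wps:
        s=np.round(Rc.inv().apply(np.array(p)-pc)*1000,sd)+0.;t=np.round((Rc.inv()*R).as_rotvec(),rd)+0.;out.append([g,s.tolist(),t.tolist()])
    p=pc+Rc.apply(np.array(out[-1][1])/1000);R=Rc*Ro.from_rotvec(out[-1][2])
    json.dump(dict(p=p.tolist(),q=R.as_quat().tolist()),open('cmd.json','w'))
    print(json.dumps(out))
E
python3 - <<'E'
from mv import *
p0,R0=cmd()
P=[p0,[.40,-.40,.35],[.47,-.08,.35],[.50,.226,.35]]
yaw0=np.arctan2(*R0.as_matrix()[[1,0],0]); 
y1=.127+np.pi
for k in range(3):
    rows([(np.array(P[k])+(np.array(P[k+1])-P[k])*(i+1)/8, tool(yaw0+(y1-yaw0)*(8*k+i+1)/24-np.pi)) for i in range(8)],rd=2)
E
```

```text
[[1.0, [25.0, -12.0, -15.0], [0.0, 0.0, -0.12]], [1.0, [50.0, -24.0, -30.0], [0.0, 0.0, -0.24]], [1.0, [75.0, -36.0, -45.0], [0.0, 0.0, -0.36]], [1.0, [100.0, -48.0, -60.0], [0.0, 0.0, -0.47]], [1.0, [125.0, -60.0, -75.0], [0.0, 0.0, -0.59]], [1.0, [150.0, -72.0, -90.0], [0.0, 0.0, -0.71]], [1.0, [175.0, -84.0, -104.0], [0.0, 0.0, -0.83]], [1.0, [200.0, -96.0, -119.0], [0.0, 0.0, -0.95]]]
[[1.0, [41.0, 1.0, 0.0], [0.0, 0.0, -0.12]], [1.0, [82.0, 2.0, 0.0], [0.0, 0.0, -0.24]], [1.0, [123.0, 3.0, 0.0], [0.0, 0.0, -0.35]], [1.0, [164.0, 3.0, 0.0], [0.0, 0.0, -0.47]], [1.0, [204.0, 4.0, 0.0], [0.0, 0.0, -0.59]], [1.0, [245.0, 5.0, 0.0], [0.0, 0.0, -0.71]], [1.0, [286.0, 6.0, 0.0], [0.0, 0.0, -0.83]], [1.0, [327.0, 6.0, 0.0], [0.0, 0.0, -0.95]]]
[[1.0, [25.0, 29.0, 0.0], [0.0, 0.0, -0.12]], [1.0, [51.0, 58.0, 0.0], [0.0, 0.0, -0.23]], [1.0, [76.0, 87.0, 0.0], [0.0, 0.0, -0.35]], [1.0, [101.0, 116.0, 0.0], [0.0, 0.0, -0.47]], [1.0, [127.0, 145.0, 0.0], [0.0, 0.0, -0.59]], [1.0, [152.0, 174.0, 0.0], [0.0, 0.0, -0.71]], [1.0, [177.0, 203.0, 0.0], [0.0, 0.0, -0.83]], [1.0, [203.0, 232.0, 0.0], [0.0, 0.0, -0.94]]]
```

>>> arm_command --targets '[[1.0,[25,-12,-15],[0,0,-0.12]],[1.0,[50,-24,-30],[0,0,-0.24]],[1.0,[75,-36,-45],[0,0,-0.36]],[1.0,[100,-48,-60],[0,0,-0.47]],[1.0,[125,-60,-75],[0,0,-0.59]],[1.0,[150,-72,-90],[0,0,-0.71]],[1.0,[175,-84,-104],[0,0,-0.83]],[1.0,[200,-96,-119],[0,0,-0.95]]]'

```text
clock: 0.95
tool_pos: [0.4003, -0.3989, 0.3505]
tool_rot: [-0.0, 0.772, 0.636, -0.0]
contact_force: [0.8, 0.7, 0.1]
grip_width: 1.0
grasp_force: 0.0
```

>>> arm_command --targets '[[1.0,[41,1,0],[0,0,-0.12]],[1.0,[82,2,0],[0,0,-0.24]],[1.0,[123,3,0],[0,0,-0.35]],[1.0,[164,3,0],[0,0,-0.47]],[1.0,[204,4,0],[0,0,-0.59]],[1.0,[245,5,0],[0,0,-0.71]],[1.0,[286,6,0],[0,0,-0.83]],[1.0,[327,6,0],[0,0,-0.95]]]'

```text
clock: 1.75
tool_pos: [0.4697, -0.0788, 0.3502]
tool_rot: [-0.0, 0.395, 0.919, -0.0]
contact_force: [0.4, 0.5, 0.6]
grip_width: 0.997
grasp_force: 0.0
```

>>> arm_command --targets '[[1.0,[25,29,0],[0,0,-0.12]],[1.0,[51,58,0],[0,0,-0.23]],[1.0,[76,87,0],[0,0,-0.35]],[1.0,[101,116,0],[0,0,-0.47]],[1.0,[127,145,0],[0,0,-0.59]],[1.0,[152,174,0],[0,0,-0.71]],[1.0,[177,203,0],[0,0,-0.83]],[1.0,[203,232,0],[0,0,-0.94]]]'

```text
clock: 2.55
tool_pos: [0.5003, 0.2275, 0.3502]
tool_rot: [0.0, -0.063, 0.998, -0.0]
contact_force: [-0.0, -0.3, 0.1]
grip_width: 1.005
grasp_force: 0.0
```

```bash
python3 - <<'E'
from mv import *
o=arm.observe();print(o['joint_positions'].round(3),o['tool_pos'],o['tool_rot'],cmd()[0],cmd()[1].as_quat())
im,c=snap('wrist','w1.png')
p=[proj(c,q) for q in [(.51,.226,.08),(.66,.245,.055)]];print(p)
np.save('w1c.npy',c['world_from_camera'])
E
```

```text
[ 0.175  0.29  -0.858  1.325  0.218  1.623  1.047] [0.50026199 0.2274542  0.35020416] [ 1.04077280e-05 -6.30278710e-02  9.98011761e-01 -1.14135397e-04] [0.50009601 0.22653723 0.35046432] [-6.11066010e-02  9.98130952e-01  7.19715741e-04 -2.60926436e-04]
[array([321.54693588, 166.69860593]), array([321.68669398, 255.27922202])]
```

View pics/w1.png

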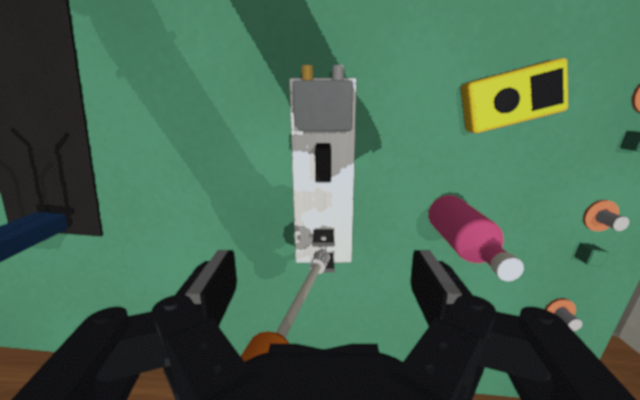

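The wrist view shows the grip top at about (323,165), which puts it near (0.510, 0.228). The plate's centreline runs from (323,80) to (324,262), so yaw is about 0.129. The mast leans to the left, and the path down is clear.

```bash
python3 - <<'E'
from mv import *
Z=[.305,.26,.215,.17,.125,.085,.055,.034]
p0,_=cmd()
rows([(np.r_[p0[:2]+(np.array([.51,.228])-p0[:2])*min(1,(i+1)/4),z],tool(.129)) for i,z in enumerate(Z)])
print(arm.observe()['grip_width'])
E
```

```text
[[1.0, [-3.0, 0.0, 45.0], [0.001, 0.0, -0.007]], [1.0, [-5.0, 0.0, 90.0], [0.001, 0.0, -0.007]], [1.0, [-8.0, 0.0, 135.0], [0.001, 0.0, -0.007]], [1.0, [-10.0, 0.0, 180.0], [0.001, 0.0, -0.007]], [1.0, [-10.0, 0.0, 225.0], [0.001, 0.0, -0.007]], [1.0, [-10.0, 0.0, 265.0], [0.001, 0.0, -0.007]], [1.0, [-10.0, 0.0, 295.0], [0.001, 0.0, -0.007]], [1.0, [-10.0, 0.0, 316.0], [0.001, 0.0, -0.007]]]
1.0011230808241693
```

>>> arm_command --targets '[[1.0,[-3,0,45],[0.001,0,-0.007]],[1.0,[-5,0,90],[0.001,0,-0.007]],[1.0,[-8,0,135],[0.001,0,-0.007]],[1.0,[-10,0,180],[0.001,0,-0.007]],[1.0,[-10,0,225],[0.001,0,-0.007]],[1.0,[-10,0,265],[0.001,0,-0.007]],[1.0,[-10,0,295],[0.001,0,-0.007]],[1.0,[-10,0,316],[0.001,0,-0.007]]]'

```text
clock: 3.4
tool_pos: [0.5088, 0.2266, 0.0315]
tool_rot: [-0.002, -0.064, 0.998, -0.001]
contact_force: [-0.5, -0.7, -0.4]
grip_width: 1.0
grasp_force: 0.0
```

>>> arm_command --targets '[[0,[0,0,0],[0,0,0]],[0,[0,0,0],[0,0,0]],[0,[0,0,0],[0,0,0]],[0,[0,0,0],[0,0,0]],[0,[0,0,0],[0,0,0]],[0,[0,0,0],[0,0,0]],[0,[0,0,0],[0,0,0]],[0,[0,0,0],[0,0,0]]]' --grip_force 100

```text
clock: 4.2
tool_pos: [0.5111, 0.2281, 0.036]
tool_rot: [0.001, -0.064, 0.998, -0.0]
contact_force: [-1.2, -1.5, 5.3]
grip_width: 0.268
grasp_force: 99.5
```

```bash
cat > bal.py <<'E'
from mv import *
from scipy.optimize import least_squares,lsq_linear
I,K,C,G,ML=.00965,.385,.004,.419,.0426
OFF=np.array([.150,0,.021])           # hinge from TCP, carrier axes
FL=Ro.from_matrix(np.diag([-1.,1,-1]))
def hinge(p,R):return p+(R*FL).apply(OFF)
def blob(im,ctr,r=45):
    u,v=np.round(ctr).astype(int);x0,y0=max(u-r,0),max(v-r,0)
    h=cv2.cvtColor(im[y0:v+r,x0:u+r],cv2.COLOR_RGB2HSV)
    m=cv2.inRange(h,(3,150,70),(16,255,255))
    n,_,st,ce=cv2.connectedComponentsWithStats(m)
    if n<2:return None
    k=1+np.argmax(st[1:,4]);return (ce[k]+[x0,y0],st[k,4])
def head(h,yaw,th):return h+Ro.from_euler('z',yaw).apply([0,-.231*np.sin(th),.231*np.cos(th)])
def lean(name,guess):
    c=arm.camera_info(name);o=arm.observe();t=o['clock'];R=q2R(o['tool_rot']);h=hinge(np.array(o['tool_pos']),R)
    yaw=(R*FL).as_euler('zyx')[0]
    im=arm.snapshot(name);b=blob(im,proj(c,head(h,yaw,guess)))
    if b is None:return t,None,0,0
    f=lambda th:proj(c,head(h,yaw,th[0]))-b[0]
    r=least_squares(f,[guess]);return t,r.x[0],np.sqrt(2*r.cost),b[1]
def sim(x,t0,t1,kn,ph,ac):
    """propagate [th,w,f0]; kn knot times, ph tilt, ac accel at knots"""
    n=max(1,int(np.ceil((t1-t0)/.01-1e-9)));dt=(t1-t0)/n;th,w,f=x
    for i in range(n):
        t=t0+(i+.5)*dt;p=np.interp(t,kn,ph);dp=(np.interp(t+.005,kn,ph)-np.interp(t-.005,kn,ph))/.01;a=np.interp(t,kn,ac)
        g=lambda th,w:(G*np.sin(th)-K*(th-p-f)-C*(w-dp)+ML*a)/I
        wm=w+.5*dt*g(th,w);tm=th+.5*dt*w;th+=dt*wm;w+=dt*g(tm,wm)
    return np.array([th,w,f])
E
python3 - <<'E'
from bal import *
o=arm.observe();print(o['tool_pos'],(q2R(o['tool_rot'])*FL).as_euler('zyx'),o['grip_width'],o['grasp_force'],o['contact_force'],o['ft_torque'],cmd()[0])
for n in ['scene','side']*2: print(n,lean(n,.25))
E
```

```text
[0.51111104 0.22809296 0.03599973] [ 0.12908371 -0.00274983 -0.00014963] 0.26849763379516844 99.54550623893738 [-1.2079096  -1.47908214  5.28224686] [-0.08774266  0.11383878 -0.01495116] [0.50982893 0.22820101 0.03446036]
scene (4.2, np.float64(0.2805811027193908), np.float64(1.0121792428515468), np.int32(190))
side (4.25, np.float64(0.19089842595150805), np.float64(0.5087067248363075), np.int32(233))
scene (4.3, np.float64(0.28107522956469516), np.float64(0.9825705178492149), np.int32(189))
side (4.35, np.float64(0.1921158089776209), np.float64(0.48512152600685454), np.int32(236))
```

```bash
sed -i 's/\.231\*np/L*np/g; s/^OFF=/L=.231\nOFF=/' bal.py; python3 - <<'E'
import bal
for L in (.225,.218,.211):
    bal.L=L; print(L,[bal.lean(n,.25)[1:3] for n in ('scene','side')])
E
```

```text
0.225 [(np.float64(0.2678978350700402), np.float64(0.4723168300196326)), (np.float64(0.2308903442968134), np.float64(0.3744038575196622))]
0.218 [(np.float64(0.2513992245863449), np.float64(0.11844841677283918)), (np.float64(0.2877110202907214), np.float64(0.13250241551249198))]
0.211 [(np.float64(0.23382816704805162), np.float64(0.7106946388828206)), (np.float64(0.3527127124594969), np.float64(0.05647563864543787))]
```

```bash
sed -i 's/^L=.231/L=.222\nBIAS=dict(scene=.011,side=.005)/; s/return t,r.x\[0\],/return t,r.x[0]-BIAS[name],/' bal.py; python3 - <<'E'
from bal import *
p0,R0=cmd(); 
z=[4,12,22,32,42,48,50,50]
rows([(p0+[0,0,k/1000],tool(.129)) for k in z])
E
```

```text
[[1.0, [0.0, 0.0, -4.0], [0.0, 0.0, 0.0]], [1.0, [0.0, 0.0, -12.0], [0.0, 0.0, 0.0]], [1.0, [0.0, 0.0, -22.0], [0.0, 0.0, 0.0]], [1.0, [0.0, 0.0, -32.0], [0.0, 0.0, 0.0]], [1.0, [0.0, 0.0, -42.0], [0.0, 0.0, 0.0]], [1.0, [0.0, 0.0, -48.0], [0.0, 0.0, 0.0]], [1.0, [0.0, 0.0, -50.0], [0.0, 0.0, 0.0]], [1.0, [0.0, 0.0, -50.0], [0.0, 0.0, 0.0]]]
```

>>> arm_command --targets '[[0,[0,0,-4],[0,0,0]],[0,[0,0,-12],[0,0,0]],[0,[0,0,-22],[0,0,0]],[0,[0,0,-32],[0,0,0]],[0,[0,0,-42],[0,0,0]],[0,[0,0,-48],[0,0,0]],[0,[0,0,-50],[0,0,0]],[0,[0,0,-50],[0,0,0]]]'

```text
clock: 5.5
tool_pos: [0.5102, 0.2276, 0.0846]
tool_rot: [0.0, -0.065, 0.998, -0.0]
contact_force: [-0.6, -0.3, -8.8]
grip_width: 0.267
grasp_force: 98.3
```

```bash
python3 - <<'E'
from bal import *
def st():
    o=arm.observe();print(o['clock'],(np.array(o['tool_pos'])-cmd()[0]).round(4),(q2R(o['tool_rot'])*FL).as_euler('zyx').round(4),o['joint_positions'].round(2),o['contact_force'].round(2))
st()
for n in ['scene','side','scene']: print(n,lean(n,.25));st()
im,c=snap('side','s2.png');cv2.imwrite('pics/s2c.png',cv2.resize(im[180:320,230:390,::-1],(640,560),interpolation=cv2.INTER_CUBIC))
E
```

```text
5.5 [ 0.0004 -0.0006  0.0002] [ 0.1292 -0.0006 -0.0009] [ 0.14  0.48 -0.79  1.72  0.37  1.1   0.93] [-0.64 -0.33 -8.76]
scene (5.5, np.float64(0.251487043300202), np.float64(0.4599997839660612), np.int32(209))
5.55 [ 0.0001 -0.0007 -0.0003] [ 0.1292  0.     -0.0011] [ 0.14  0.48 -0.79  1.72  0.37  1.1   0.93] [-0.05 -1.04 -8.77]
side (5.55, np.float64(0.2530989870551327), np.float64(0.24968985598988414), np.int32(252))
5.6 [-0.     -0.0008 -0.0005] [ 0.1292  0.0005 -0.0013] [ 0.14  0.48 -0.78  1.72  0.37  1.1   0.93] [-0.68  0.38 -7.3 ]
scene (5.6, np.float64(0.2511642703495353), np.float64(0.5362282103312351), np.int32(205))
5.65 [-0.0001 -0.0008 -0.0006] [ 0.1292  0.0007 -0.0013] [ 0.14  0.48 -0.78  1.72  0.37  1.1   0.93] [-1.01  0.07 -8.55]
```

View pics/s2c.png

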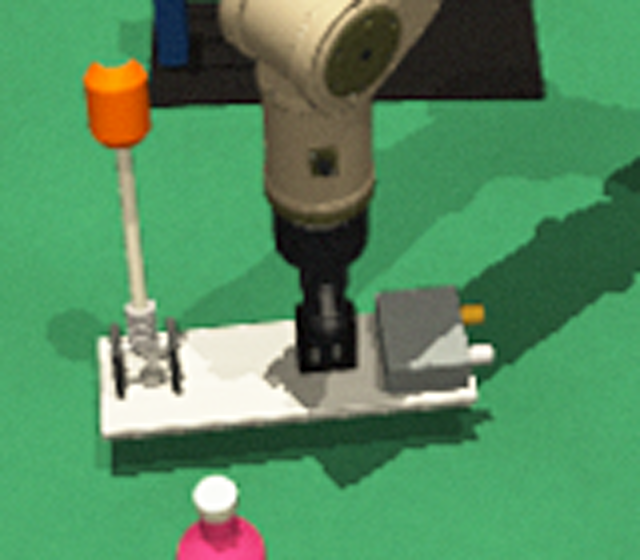

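The carrier hangs level from the gripper (grip near (325,340) in the crop) and the mast is still on its stop. Next is the balancing step script.

```bash
cat > step.py <<'E'
"""step.py dx dy dz dyaw npics [thtarget]: observe lean, filter, plan the next 0.8 s (hinge move in world m)"""
import sys
from bal import *
DEL=.05
a=[float(v) for v in sys.argv[1:]];d=np.array(a[:3]);dy=a[3];n=int(a[4]);tt=a[5] if len(a)>5 else 0.
if os.path.exists('st.json'):
    s={k:np.array(v) for k,v in json.load(open('st.json')).items()}
else:
    t=arm.observe()['clock'];s=dict(x=np.array([.25,0,-.0013]),P=np.diag([1e-6,1e-6,1.6e-5]),t=np.array(t),kn=np.array([t-1,t]),ph=np.zeros(2),ac=np.zeros(2))
x,P,t=s['x'],s['P'],float(s['t']);m=lambda x,t0,t1:sim(x,t0,t1,s['kn'],s['ph'],s['ac'])
if n==0:z_list=[]
for i in range(n):
    name='side' if i==1 and n>=3 else 'scene'
    guess=m(x,t,arm.observe()['clock'])[0]
    tz,z,res,ar=lean(name,guess)
    if tz>t:
        x1=m(x,t,tz);F=np.array([(m(x+e,t,tz)-x1)/1e-4 for e in 1e-4*np.eye(3)]).T
        P=F@P@F.T+np.diag([1e-6,8e-4,6e-7])*(tz-t);x=x1;t=tz
    if z is not None:
        R=(.003 if name=='scene' else .010)**2;H=np.array([[1.,0,0]]);k=P[:,0]/(P[0,0]+R);inn=z-x[0];x=x+k*inn;P=P-np.outer(k,P[0])
    print(name,round(t,2),'z',z,'inn',round(inn,4),'res',round(res,2),'area',ar)
tn=arm.observe()['clock'];xn=m(x,t,tn);F=np.array([(m(x+e,t,tn)-xn)/1e-4 for e in 1e-4*np.eye(3)]).T;P=F@P@F.T
o=arm.observe();pc,Rc=cmd()
print('state',xn.round(4),'sd',np.sqrt(np.diag(P)).round(4),'poserr mm',((np.array(o['tool_pos'])-pc)*1e3).round(1),'meas zyx',(q2R(o['tool_rot'])*FL).as_euler('zyx').round(4),'cmd',(Rc*FL).as_euler('zyx').round(4),'pos',np.round(o['tool_pos'],4))
h0=hinge(pc,Rc);yaw0,_,ph0=(Rc*FL).as_euler('zyx')
u=np.arange(1,9)/8;sc=10*u**3-15*u**4+6*u**5
hp=h0+np.outer(np.r_[0,0,sc,1,1],d);yw=yaw0+dy*sc
acc=(hp[2:]-2*hp[1:-1]+hp[:-2])/.01;ac=acc[:10]@np.array([-np.sin(yaw0+dy/2),np.cos(yaw0+dy/2),0])
kn=tn+DEL+.1*np.arange(10);old=kn[0]
def traj(v):
    KN=np.r_[s['kn'][s['kn']<kn[0]-1e-6],kn];PH=np.r_[s['ph'][s['kn']<kn[0]-1e-6],ph0,v,v[-1]];AC=np.r_[s['ac'][s['kn']<kn[0]-1e-6],ac]
    return KN,PH,AC
def run(v):
    K_=traj(v);X=[xn];ts=np.r_[tn,kn[1:9]]
    for i in range(8):X.append(sim(X[-1],ts[i],ts[i+1],*K_))
    return np.array(X)
def f(v):
    X=run(v);q=np.r_[ph0,v]
    return np.r_[40*(X[-1,0]-tt),15*X[-1,1],.3*X[1:,0],2*np.diff(q),4*np.diff(q,2),10*(v[-1]+xn[2]+.088*tt),.5*v]
v=least_squares(f,np.full(8,-xn[2]),bounds=(-.085,.085)).x.round(3)
X=run(v);print('phi',v,'th',X[:,0].round(3),'w_end',X[-1,1].round(3))
rows([(hp[i+2]-(Ro.from_euler('z',yw[i])*Ro.from_euler('x',v[i])).apply(OFF),tool(yw[i],v[i])) for i in range(8)],g=0,sd=1)
KN,PH,AC=traj(v)
json.dump(dict(x=xn.tolist(),P=P.tolist(),t=tn,kn=KN[-30:].tolist(),ph=PH[-30:].tolist(),ac=AC[-30:].tolist()),open('st.json','w'))
E
cp cmd.json cmd_bak.json; python3 step.py 0 0 0 0 1
```

```text
scene 5.7 z 0.25061788391036416 inn 0.0006 res 0.54 area 205
state [ 0.251   0.0355 -0.0013] sd [0.001 0.008 0.004] poserr mm [-0.  -0.7 -0.6] meas zyx [ 0.1293  0.0007 -0.0012] cmd [0.1293 0.0005 0.0004] pos [0.5098 0.2275 0.0839]
phi [-0.068 -0.085 -0.08  -0.04   0.017  0.06   0.062  0.018] th [0.251 0.258 0.245 0.207 0.149 0.084 0.033 0.006 0.   ] w_end -0.003
[[0, [0.0, -1.4, 0.0], [0.068, 0.0, 0.0]], [0, [0.0, -1.8, 0.0], [0.085, 0.0, 0.0]], [0, [0.0, -1.7, 0.0], [0.08, 0.0, 0.0]], [0, [0.0, -0.8, 0.0], [0.04, 0.0, 0.0]], [0, [0.0, 0.3, 0.1], [-0.017, 0.0, 0.0]], [0, [0.0, 1.2, 0.0], [-0.06, 0.0, 0.0]], [0, [0.0, 1.3, 0.0], [-0.062, 0.0, 0.0]], [0, [0.0, 0.4, 0.1], [-0.018, 0.0, 0.0]]]
```

```bash
cp cmd_bak.json cmd.json; rm st.json
python3 - <<'E'
s=open('bal.py').read()
s=s.replace("th+=dt*wm;w+=dt*g(tm,wm)","th+=dt*wm;w+=dt*g(tm,wm);pe=np.interp(t+.5*dt,kn,ph)\n        if th>pe+.25 and w>dp: w=dp;th=min(th,pe+.2515)")
open('bal.py','w').write(s)
s=open('step.py').read()
s=s.replace("10*(v[-1]+xn[2]+.088*tt)","30*(v[-1]+xn[2]+.088*tt)").replace("2*np.diff(q),4*np.diff(q,2)","3*np.diff(q),6*np.diff(q,2)")
open('step.py','w').write(s)
E
python3 step.py 0 0 0 0 1
```

```text
scene 5.75 z 0.2505319263272135 inn 0.0005 res 0.52 area 207
state [ 0.2502  0.     -0.0013] sd [0.001 0.    0.004] poserr mm [ 0.  -0.6 -0.5] meas zyx [ 0.1294  0.0006 -0.0011] cmd [0.1293 0.0005 0.0004] pos [0.5099 0.2276 0.0839]
phi [-0.005 -0.018 -0.044 -0.081 -0.017  0.064  0.083  0.01 ] th [0.25  0.246 0.233 0.206 0.162 0.1   0.041 0.008 0.002] w_end -0.011
[[0, [0.0, -0.1, 0.1], [0.005, 0.0, 0.0]], [0, [0.0, -0.4, 0.1], [0.018, 0.0, 0.0]], [0, [0.0, -0.9, 0.0], [0.044, 0.0, 0.0]], [0, [0.0, -1.7, 0.0], [0.081, 0.0, 0.0]], [0, [0.0, -0.4, 0.1], [0.017, 0.0, 0.0]], [0, [0.0, 1.3, 0.0], [-0.064, 0.0, 0.0]], [0, [0.0, 1.7, 0.0], [-0.083, 0.0, 0.0]], [0, [0.0, 0.2, 0.1], [-0.01, 0.0, 0.0]]]
```

```bash
cp cmd_bak.json cmd.json; rm st.json
python3 - <<'E'
s=open('step.py').read()
s=s.replace("v=least_squares(f,np.full(8,-xn[2]),bounds=(-.085,.085)).x.round(3)",
"""B=.06
rs=[least_squares(f,np.clip(g,-B+.001,B-.001),bounds=(-B,B)) for g in ([-xn[2]]*8,[-.03,-.05,-.045,-.03,-.01,.01,.02,.01],[-.02,-.03,-.03,-.03,0,.02,.03,.01])]
v=min(rs,key=lambda r:r.cost).x.round(3)""")
open('step.py','w').write(s)
E
python3 step.py 0 0 0 0 1
```

```text
scene 5.8 z 0.25157847888554014 inn 0.0016 res 0.44 area 205
state [ 0.2503  0.     -0.0013] sd [0.001 0.    0.004] poserr mm [ 0.1 -0.6 -0.4] meas zyx [ 0.1294  0.0004 -0.001 ] cmd [0.1293 0.0005 0.0004] pos [0.5099 0.2276 0.084 ]
phi [-0.035 -0.038 -0.02   0.006  0.029  0.039  0.03   0.003] th [ 0.25   0.216  0.175  0.128  0.081  0.04   0.013  0.002 -0.   ] w_end -0.002
[[0, [0.0, -0.7, 0.1], [0.035, 0.0, 0.0]], [0, [0.0, -0.8, 0.0], [0.038, 0.0, 0.0]], [0, [0.0, -0.4, 0.1], [0.02, 0.0, 0.0]], [0, [0.0, 0.1, 0.1], [-0.006, 0.0, 0.0]], [0, [0.0, 0.6, 0.1], [-0.029, 0.0, 0.0]], [0, [0.0, 0.8, 0.0], [-0.039, 0.0, 0.0]], [0, [0.0, 0.6, 0.1], [-0.03, 0.0, 0.0]], [0, [0.0, 0.1, 0.1], [-0.003, 0.0, 0.0]]]
```

>>> arm_command --targets '[[0,[0,-0.7,0.1],[0.035,0,0]],[0,[0,-0.8,0],[0.038,0,0]],[0,[0,-0.4,0.1],[0.02,0,0]],[0,[0,0.1,0.1],[-0.006,0,0]],[0,[0,0.6,0.1],[-0.029,0,0]],[0,[0,0.8,0],[-0.039,0,0]],[0,[0,0.6,0.1],[-0.03,0,0]],[0,[0,0.1,0.1],[-0.003,0,0]]]'

```text
clock: 6.65
tool_pos: [0.5105, 0.2265, 0.0842]
tool_rot: [-0.0, -0.063, 0.998, 0.0]
contact_force: [0.6, -1.1, -8.8]
grip_width: 0.271
grasp_force: 99.1
```

```bash
python3 step.py 0 0 0 0 3
```

```text
scene 6.65 z -0.06026978620629905 inn -0.0605 res 0.27 area 236
side 6.7 z -0.04906112421767786 inn 0.021 res 0.2 area 251
scene 6.75 z -0.05316402233374448 inn 0.0246 res 0.25 area 231
state [-0.0675 -0.1429 -0.0061] sd [0.0032 0.0212 0.0008] poserr mm [-0.2  0.8  0.1] meas zyx [0.1314 0.     0.0021] cmd [0.1293 0.0009 0.0034] pos [0.5097 0.2291 0.0844]
phi [ 0.04   0.056  0.048  0.024 -0.003 -0.02  -0.018  0.004] th [-0.068 -0.089 -0.093 -0.081 -0.058 -0.032 -0.013 -0.003 -0.002] w_end -0.002
[[0, [0.0, 0.8, 0.0], [-0.037, 0.0, 0.0]], [0, [0.0, 1.1, 0.0], [-0.053, 0.0, 0.0]], [0, [0.0, 0.9, 0.0], [-0.045, 0.0, 0.0]], [0, [0.0, 0.4, 0.1], [-0.021, 0.0, 0.0]], [0, [0.0, -0.1, 0.1], [0.006, 0.0, 0.0]], [0, [0.0, -0.5, 0.1], [0.023, 0.0, 0.0]], [0, [0.0, -0.5, 0.1], [0.021, 0.0, 0.0]], [0, [0.0, 0.0, 0.1], [-0.001, 0.0, 0.0]]]
```

```bash
sed -i "s/^DEL=.05/DEL=.05\nimport shutil;shutil.copy('cmd.json','cmd_bak.json')\nif os.path.exists('st.json'):shutil.copy('st.json','st_bak.json')/; s/\[1e-6,8e-4,6e-7\]/[1e-6,4e-3,6e-7]/" step.py
python3 - <<'E'
from mv import *
p,R=cmd();Rp=R*Ro.from_rotvec([-.001,0,0]).inv();pp=p-Rp.apply([0,0,.0001])
json.dump(dict(p=pp.tolist(),q=Rp.as_quat().tolist()),open('cmd.json','w'))
s=json.load(open('st.json'));n=len(s['kn'])
# cut off unexecuted knots; keep held tilt
k=[i for i in range(n) if s['kn'][i]<s['t']+.05-1e-6]
for a in('kn','ph','ac'):s[a]=[s[a][i] for i in k]
s['x']=[-.050,.065,-.002];s['P']=np.diag([9e-6,1.6e-3,9e-6]).tolist();print(s['kn'][-3:],s['ph'][-3:],s['t'])
json.dump(s,open('st.json','w'))
E
python3 step.py 0 0 0 0 2
```

```text
[6.6, 6.699999999999999, 6.8] [0.03, 0.003, 0.003] 6.8
scene 6.8 z -0.060032636173344686 inn -0.01 res 0.28 area 237
scene 6.85 z -0.07006723709482356 inn -0.0181 res 0.33 area 234
state [-0.0623 -0.0348 -0.0025] sd [0.0035 0.0386 0.003 ] poserr mm [ 0.   0.2 -0.1] meas zyx [0.1306 0.0002 0.0022] cmd [0.1293 0.0009 0.0034] pos [0.5099 0.2284 0.0843]
phi [ 0.024  0.032  0.026  0.011 -0.005 -0.015 -0.013  0.001] th [-0.062 -0.068 -0.065 -0.054 -0.037 -0.02  -0.007 -0.     0.   ] w_end -0.0
[[0, [0.0, 0.4, 0.1], [-0.021, 0.0, 0.0]], [0, [0.0, 0.6, 0.1], [-0.029, 0.0, 0.0]], [0, [0.0, 0.5, 0.1], [-0.023, 0.0, 0.0]], [0, [0.0, 0.2, 0.1], [-0.008, 0.0, 0.0]], [0, [0.0, -0.2, 0.1], [0.008, 0.0, 0.0]], [0, [0.0, -0.4, 0.1], [0.018, 0.0, 0.0]], [0, [0.0, -0.3, 0.1], [0.016, 0.0, 0.0]], [0, [0.0, -0.1, 0.1], [0.002, 0.0, 0.0]]]
```

```bash
cp cmd_bak.json cmd.json; python3 - <<'E'
import json,numpy as np
s=json.load(open('st_bak.json'));s['x']=[-.069,-.13,-.002];s['t']=6.85;s['P']=np.diag([9e-6,2.5e-3,9e-6]).tolist();json.dump(s,open('st.json','w'))
E
python3 step.py 0 0 0 0 2; python3 -c "
from mv import *
print(arm.observe()['clock'])"
```

```text
scene 6.9 z -0.07875946084395341 inn -0.0031 res 0.37 area 236
scene 6.95 z -0.08360770941503701 inn 0.0019 res 0.29 area 237
state [-0.0921 -0.1609 -0.0019] sd [0.0038 0.0383 0.003 ] poserr mm [ 0.1 -0.3 -0.2] meas zyx [0.1298 0.0003 0.002 ] cmd [0.1293 0.0009 0.0034] pos [0.51   0.2279 0.0842]
phi [ 0.045  0.06   0.051  0.024 -0.009 -0.03  -0.028 -0.   ] th [-0.092 -0.115 -0.117 -0.101 -0.072 -0.04  -0.015 -0.002 -0.   ] w_end 0.004
[[0, [0.0, 0.9, 0.0], [-0.042, 0.0, 0.0]], [0, [0.0, 1.2, 0.0], [-0.057, 0.0, 0.0]], [0, [0.0, 1.0, 0.0], [-0.048, 0.0, 0.0]], [0, [0.0, 0.4, 0.1], [-0.021, 0.0, 0.0]], [0, [0.0, -0.3, 0.1], [0.012, 0.0, 0.0]], [0, [0.0, -0.7, 0.1], [0.033, 0.0, 0.0]], [0, [0.0, -0.7, 0.1], [0.031, 0.0, 0.0]], [0, [0.0, -0.1, 0.1], [0.003, 0.0, 0.0]]]
7.0
```

>>> arm_command --targets '[[0,[0,0.9,0],[-0.042,0,0]],[0,[0,1.2,0],[-0.057,0,0]],[0,[0,1.0,0],[-0.048,0,0]],[0,[0,0.4,0.1],[-0.021,0,0]],[0,[0,-0.3,0.1],[0.012,0,0]],[0,[0,-0.7,0.1],[0.033,0,0]],[0,[0,-0.7,0.1],[0.031,0,0]],[0,[0,-0.1,0.1],[0.003,0,0]]]'

```text
clock: 7.8
tool_pos: [0.5095, 0.2294, 0.0842]
tool_rot: [0.0, -0.066, 0.998, 0.0]
contact_force: [0.2, -0.3, -7.3]
grip_width: 0.27
grasp_force: 99.4
```

```bash
python3 step.py 0 0 0 0 4
```

```text
scene 7.8 z 0.09255221009655626 inn 0.0932 res 0.0 area 223
side 7.85 z 0.09755360230649408 inn -0.0063 res 0.11 area 251
scene 7.9 z 0.09117966203156753 inn -0.0232 res 0.15 area 223
scene 7.95 z 0.10260967531273366 inn 0.0033 res 0.12 area 222
state [ 0.1073  0.1237 -0.0006] sd [0.0036 0.0324 0.0018] poserr mm [ 0.6 -1.6 -0.2] meas zyx [ 1.274e-01 -1.000e-04 -1.100e-03] cmd [0.1293 0.0005 0.0004] pos [0.5105 0.2266 0.0841]
phi [-0.043 -0.06  -0.049 -0.019  0.014  0.035  0.031  0.003] th [ 0.107  0.126  0.125  0.106  0.074  0.04   0.014  0.002 -0.   ] w_end -0.002
[[0, [0.0, -0.9, 0.0], [0.043, 0.0, 0.0]], [0, [0.0, -1.3, 0.0], [0.06, 0.0, 0.0]], [0, [0.0, -1.0, 0.0], [0.049, 0.0, 0.0]], [0, [0.0, -0.4, 0.1], [0.019, 0.0, 0.0]], [0, [0.0, 0.3, 0.1], [-0.014, 0.0, 0.0]], [0, [0.0, 0.7, 0.1], [-0.035, 0.0, 0.0]], [0, [0.0, 0.6, 0.1], [-0.031, 0.0, 0.0]], [0, [0.0, 0.1, 0.1], [-0.003, 0.0, 0.0]]]
```

```bash
cp cmd_bak.json cmd.json; python3 - <<'E'
import json,numpy as np
s=open('bal.py').read()
s=s.replace("    if b is None:","    pc,Rc=cmd();dl=(q2R(o['tool_rot'])*FL).inv().apply(h-hinge(pc,Rc))[1]\n    if b is None:")
s=s.replace("return t,r.x[0]-BIAS[name],","print('raw',round(r.x[0]-BIAS[name],4),'dy mm',round(dl*1e3,2));return t,r.x[0]-BIAS[name]-ML/I*dl,")
open('bal.py','w').write(s)
q=open('step.py').read()
q=q.replace("3*np.diff(q),6*np.diff(q,2)","3*np.diff(q),9*np.diff(q,2),12*(q[-1]-q[-2])")
open('step.py','w').write(q)
s=json.load(open('st_bak.json'));s['x']=[.117,.15,-.001];s['t']=8.0;s['P']=np.diag([3.6e-5,2.5e-3,4e-6]).tolist();json.dump(s,open('st.json','w'))
E
python3 step.py 0 0 0 0 2
```

```text
raw 0.117 dy mm -1.92
scene 8.0 z 0.12543617400845292 inn 0.0084 res 0.17 area 221
raw 0.1285 dy mm -1.58
scene 8.05 z 0.13543587625915268 inn 0.0038 res 0.12 area 220
state [ 0.1437  0.2047 -0.001 ] sd [0.0039 0.0441 0.002 ] poserr mm [ 0.4 -1.1 -0.1] meas zyx [ 0.1282 -0.0002 -0.001 ] cmd [0.1293 0.0005 0.0004] pos [0.5103 0.2271 0.0842]
phi [-0.06  -0.06  -0.06  -0.054 -0.01   0.041  0.051  0.019] th [0.144 0.174 0.177 0.161 0.129 0.083 0.041 0.016 0.009] w_end -0.016
[[0, [0.0, -1.3, 0.0], [0.06, 0.0, 0.0]], [0, [0.0, -1.3, 0.0], [0.06, 0.0, 0.0]], [0, [0.0, -1.3, 0.0], [0.06, 0.0, 0.0]], [0, [0.0, -1.1, 0.0], [0.054, 0.0, 0.0]], [0, [0.0, -0.2, 0.1], [0.01, 0.0, 0.0]], [0, [0.0, 0.9, 0.0], [-0.041, 0.0, 0.0]], [0, [0.0, 1.1, 0.0], [-0.051, 0.0, 0.0]], [0, [0.0, 0.4, 0.1], [-0.019, 0.0, 0.0]]]
```

```bash
cp cmd_bak.json cmd.json; sed -i 's/40\*(X\[-1,0\]-tt)/20*(X[-1,0]-tt)/' step.py; python3 step.py 0 0 0 0 0 .03
```

```text
state [ 0.1437  0.2047 -0.001 ] sd [0.0039 0.0441 0.002 ] poserr mm [ 0.4 -1.1 -0.1] meas zyx [ 0.1282 -0.0002 -0.001 ] cmd [0.1293 0.0005 0.0004] pos [0.5103 0.2271 0.0842]
phi [-0.055 -0.06  -0.06  -0.038  0.     0.031  0.032  0.009] th [0.144 0.174 0.179 0.165 0.136 0.099 0.068 0.051 0.046] w_end -0.01
[[0, [0.0, -1.2, 0.0], [0.055, 0.0, 0.0]], [0, [0.0, -1.3, 0.0], [0.06, 0.0, 0.0]], [0, [0.0, -1.3, 0.0], [0.06, 0.0, 0.0]], [0, [0.0, -0.8, 0.0], [0.038, 0.0, 0.0]], [0, [0.0, 0.0, 0.1], [0.0, 0.0, 0.0]], [0, [0.0, 0.6, 0.1], [-0.031, 0.0, 0.0]], [0, [0.0, 0.7, 0.1], [-0.032, 0.0, 0.0]], [0, [0.0, 0.2, 0.1], [-0.009, 0.0, 0.0]]]
```

>>> arm_command --targets '[[0,[0,-1.2,0],[0.055,0,0]],[0,[0,-1.3,0],[0.06,0,0]],[0,[0,-1.3,0],[0.06,0,0]],[0,[0,-0.8,0],[0.038,0,0]],[0,[0,0,0.1],[0,0,0]],[0,[0,0.6,0.1],[-0.031,0,0]],[0,[0,0.7,0.1],[-0.032,0,0]],[0,[0,0.2,0.1],[-0.009,0,0]]]'

```text
clock: 8.9
tool_pos: [0.5107, 0.226, 0.0839]
tool_rot: [-0.0, -0.063, 0.998, 0.003]
contact_force: [-0.6, 0.2, -8.4]
grip_width: 0.271
grasp_force: 99.8
```

```bash
python3 step.py 0 0 0 0 3
```

```text
raw 0.0952 dy mm -2.93
scene 8.9 z 0.10811601362214163 inn 0.0605 res 0.12 area 221
raw 0.1177 dy mm -0.81
side 8.95 z 0.1213016845326049 inn 0.0081 res 0.18 area 245
raw 0.1284 dy mm 0.46
scene 9.0 z 0.12633559213447962 inn 0.0039 res 0.08 area 219
state [0.1367 0.2384 0.0007] sd [0.0042 0.0387 0.0017] poserr mm [-0.1  0.5  0.1] meas zyx [0.131  0.0008 0.008 ] cmd [0.1293 0.0016 0.0093] pos [0.5097 0.2289 0.0842]
phi [-0.008 -0.027 -0.06  -0.036  0.011  0.045  0.045  0.013] th [0.137 0.18  0.211 0.187 0.139 0.086 0.044 0.022 0.016] w_end -0.011
[[0, [0.0, -0.4, 0.1], [0.017, 0.0, 0.0]], [0, [0.0, -0.8, 0.0], [0.036, 0.0, 0.0]], [0, [0.0, -1.5, 0.0], [0.069, 0.0, 0.0]], [0, [0.0, -1.0, 0.0], [0.045, 0.0, 0.0]], [0, [0.0, 0.0, 0.1], [-0.002, 0.0, 0.0]], [0, [0.0, 0.7, 0.1], [-0.036, 0.0, 0.0]], [0, [0.0, 0.7, 0.1], [-0.036, 0.0, 0.0]], [0, [0.0, 0.1, 0.1], [-0.004, 0.0, 0.0]]]
```

```bash
cp cmd_bak.json cmd.json; cat > sid.py <<'E'
import bal
from bal import *
p1=[-.035,-.038,-.02,.006,.029,.039,.03,.003];p2=[.045,.060,.051,.024,-.009,-.03,-.028,0];p3=[-.055,-.06,-.06,-.038,0,.031,.032,.009]
kn=[5,5.85];ph=[0,0]
for t0,p in((5.85,p1),(7.0,p2),(8.1,p3)):
    if kn[-1]<t0-1e-6:kn.append(t0);ph.append(ph[-1])
    for i,v in enumerate(p):kn.append(t0+.1*(i+1));ph.append(v)
kn.append(12);ph.append(ph[-1]);kn=np.array(kn);ph=np.array(ph)
D=np.array([(6.65,-.0528,4),(6.75,-.055,4),(6.8,-.065,3),(6.85,-.072,3),(6.9,-.079,2),(6.95,-.083,2),(7.8,.0855,4),(7.9,.093,5),(7.95,.1106,4),(8.0,.1254,2),(8.05,.1354,2),(8.9,.1081,2),(8.95,.1213,5),(9.0,.1263,2)])
def simf(x,ts,dl,G_,he,gain,tau):
    # first-order lag tau + delay dl on phi
    dt=.005;out=[];th,w,f=x;t=ts[0];tt=np.arange(5.8,9.3,dt);q=np.interp(tt-dl,kn,ph)*gain
    if tau>1e-3:
        from scipy.signal import lfilter
        a=np.exp(-dt/tau);q=lfilter([1-a],[1,-a],q)
    dq=np.gradient(q,dt);ddq=np.gradient(dq,dt);i=int(round((t-5.8)/dt));res=[]
    idx={int(round((s-5.8)/dt)) for s in ts}
    while True:
        if i in idx:res.append(th)
        if i>=max(idx):break
        w+=dt*(G_*np.sin(th)-K*(th-q[i]-f)-C*(w-dq[i])-ML*he*ddq[i])/I;th+=dt*w;i+=1
        if th>q[i]+.255 and w>dq[i]:w=dq[i]
    return np.array(res)
def fit(free):
    base=np.array([-.053,-.1,-.001,.05,.419,0,1.,0.]);pr=np.array([.01,.3,.004,.04,.013,.03,.1,.05])
    def r(v):
        b=base.copy();b[free]+=v*pr[free]
        return np.r_[(simf(b[:3],D[:,0],*b[3:])-D[:,1])/(D[:,2]*1e-3),v]
    s=least_squares(r,np.zeros(len(free)),diff_step=1e-3);b=base.copy();b[free]+=s.x*pr[free]
    print(free,'cost',round(s.cost,1),b.round(4),(r(s.x)[:14]*D[:,2]).round(1))
if __name__=='__main__':
  for fr in([0,1,2],[0,1,2,3],[0,1,2,4],[0,1,2,3,4],[0,1,2,5],[0,1,2,3,4,5],[0,1,2,3,4,5,6],[0,1,2,3,4,5,6,7]):fit(fr)
E
python3 sid.py
```

```text
[0, 1, 2] cost 27.9 [-5.62e-02 -7.46e-02 -6.00e-04  5.00e-02  4.19e-01  0.00e+00  1.00e+00
  0.00e+00] [ -3.4  -8.3  -2.2   0.7   3.3   2.6  -2.7   8.5   1.1  -2.9  -1.3  -3.3
 -12.2 -11.1]
[0, 1, 2, 3] cost 885.1 [-5.37e-02 -8.22e-02 -5.00e-04  4.24e-02  4.19e-01  0.00e+00  1.00e+00
  0.00e+00] [ -0.9  -6.7  -1.    1.5   3.8   2.7  -1.8   9.7   2.5  -1.3   0.6 -47.4
 -60.9 -64.7]
[0, 1, 2, 4] cost 726.5 [-4.860e-02 -1.213e-01 -3.000e-04  5.000e-02  4.111e-01  0.000e+00
  1.000e+00  0.000e+00] [  4.2  -4.8  -0.4   1.    2.3   0.4   1.6  13.8   6.6   2.8   4.3 -41.1
 -55.1 -59.5]
[0, 1, 2, 3, 4] cost 5.3 [-5.030e-02 -1.022e-01  1.000e-04  5.300e-03  4.205e-01  0.000e+00
  1.000e+00  0.000e+00] [ 2.5 -5.7 -1.1  0.4  1.6 -0.5 -3.1  8.6  1.6 -1.8  0.5  1.4 -4.5 -0.5]
[0, 1, 2, 5] cost 2128.9 [-5.74e-02 -5.22e-02 -6.00e-04  5.00e-02  4.19e-01  1.80e-02  1.00e+00
  0.00e+00] [ -4.6  -8.3  -2.1   0.8   3.4   2.6  -2.5   7.3  -0.2  -4.2  -2.8 -76.2
 -91.9 -99. ]
[0, 1, 2, 3, 4, 5] cost 316.5 [-0.0501 -0.0876 -0.      0.0285  0.4148  0.0204  1.      0.    ] [  2.7  -5.5  -1.    0.3   1.5  -0.5  -0.3  10.8   3.7  -0.    1.8 -27.6
 -37.7 -38.8]
[0, 1, 2, 3, 4, 5, 6] cost 312.6 [-0.0502 -0.0877 -0.      0.0282  0.4143  0.0197  0.9946  0.    ] [  2.6  -5.4  -1.    0.4   1.7  -0.3   0.5  11.7   4.5   0.9   2.6 -27.2
 -37.4 -38.6]
[0, 1, 2, 3, 4, 5, 6, 7] cost 312.6 [-0.0502 -0.0877 -0.      0.0282  0.4143  0.0197  0.9946  0.    ] [  2.6  -5.4  -1.    0.4   1.7  -0.3   0.5  11.7   4.5   0.9   2.6 -27.2
 -37.4 -38.6]
```

```bash
python3 - <<'E'
from sid import *
import json
b=[-.0503,-.1022,.0001,.0053,.4205,0,1,0]
ts=np.r_[D[:,0],9.05,9.10];r=simf(b[:3],ts,*b[3:]);print(r[-4:],'w',(r[-1]-r[-2])/.05,(r[-2]-r[-3])/.05)
s=open('bal.py').read().replace("G,ML=.00965,.385,.004,.419","G,ML=.00965,.385,.004,.4205");open('bal.py','w').write(s)
q=open('step.py').read().replace("DEL=.05","DEL=.01").replace("[1e-6,4e-3,6e-7]","[1e-6,1e-3,2e-7]");open('step.py','w').write(q)
th=.1263+.05*((r[-2]-r[-3])/.05);w=(r[-1]-r[-3])/.1
json.dump(dict(x=[th,w,.0001],P=np.diag([4e-6,4e-4,1e-6]).tolist(),t=9.05,kn=[8.9,9.0,9.05],ph=[.009]*3,ac=[0]*3),open('st.json','w'))
print(arm.observe()['clock'],th,w)
E
python3 step.py 0 0 0 0 0 .03
```

```text
[0.10803938 0.11628093 0.12628499 0.13809857] w 0.236271545401604 0.200081164322998
9.05 0.13630405821614988 0.218176354862301
state [1.363e-01 2.182e-01 1.000e-04] sd [0.002 0.02  0.001] poserr mm [-0.1  0.5  0.1] meas zyx [0.131  0.0008 0.008 ] cmd [0.1293 0.0016 0.0093] pos [0.5097 0.2289 0.0842]
phi [-0.052 -0.06  -0.06  -0.041 -0.003  0.027  0.029  0.008] th [0.136 0.16  0.167 0.157 0.131 0.097 0.067 0.051 0.046] w_end -0.01
[[0, [0.0, -1.3, 0.0], [0.061, 0.0, 0.0]], [0, [0.0, -1.5, 0.0], [0.069, 0.0, 0.0]], [0, [0.0, -1.5, 0.0], [0.069, 0.0, 0.0]], [0, [0.0, -1.1, 0.0], [0.05, 0.0, 0.0]], [0, [0.0, -0.3, 0.1], [0.012, 0.0, 0.0]], [0, [0.0, 0.4, 0.1], [-0.018, 0.0, 0.0]], [0, [0.0, 0.4, 0.1], [-0.02, 0.0, 0.0]], [0, [0.0, 0.0, 0.1], [0.001, 0.0, 0.0]]]
```

>>> arm_command --targets '[[0,[0,-1.3,0],[0.061,0,0]],[0,[0,-1.5,0],[0.069,0,0]],[0,[0,-1.5,0],[0.069,0,0]],[0,[0,-1.1,0],[0.05,0,0]],[0,[0,-0.3,0.1],[0.012,0,0]],[0,[0,0.4,0.1],[-0.018,0,0]],[0,[0,0.4,0.1],[-0.02,0,0]],[0,[0,0,0.1],[0.001,0,0]]]'

```text
clock: 9.85
tool_pos: [0.5106, 0.226, 0.0838]
tool_rot: [-0.0, -0.063, 0.998, 0.003]
contact_force: [0.6, 0.2, -8.1]
grip_width: 0.267
grasp_force: 100.1
```

```bash
python3 step.py 0 0 0 0 3
```

```text
raw 0.0599 dy mm -2.92
scene 9.85 z 0.07279389541203647 inn 0.0263 res 0.12 area 224
raw 0.0773 dy mm -0.9
side 9.9 z 0.08130490389731401 inn 0.0061 res 0.15 area 252
raw 0.0862 dy mm 0.33
scene 9.95 z 0.08474826399548936 inn 0.0043 res 0.02 area 222
state [0.0903 0.1523 0.0009] sd [0.0034 0.0256 0.0009] poserr mm [-0.1  0.4  0.1] meas zyx [0.1308 0.0007 0.007 ] cmd [0.1293 0.0015 0.0083] pos [0.5098 0.2288 0.0841]
phi [-0.039 -0.059 -0.049 -0.021  0.01   0.027  0.021  0.005] th [0.09  0.107 0.11  0.097 0.07  0.041 0.019 0.008 0.005] w_end -0.008
[[0, [0.0, -1.0, 0.0], [0.047, 0.0, 0.0]], [0, [0.0, -1.4, 0.0], [0.067, 0.0, 0.0]], [0, [0.0, -1.2, 0.0], [0.057, 0.0, 0.0]], [0, [0.0, -0.6, 0.1], [0.029, 0.0, 0.0]], [0, [0.0, 0.0, 0.1], [-0.002, 0.0, 0.0]], [0, [0.0, 0.4, 0.1], [-0.019, 0.0, 0.0]], [0, [0.0, 0.3, 0.1], [-0.013, 0.0, 0.0]], [0, [0.0, -0.1, 0.1], [0.003, 0.0, 0.0]]]
```

>>> arm_command --targets '[[0,[0,-1.0,0],[0.047,0,0]],[0,[0,-1.4,0],[0.067,0,0]],[0,[0,-1.2,0],[0.057,0,0]],[0,[0,-0.6,0.1],[0.029,0,0]],[0,[0,0,0.1],[-0.002,0,0]],[0,[0,0.4,0.1],[-0.019,0,0]],[0,[0,0.3,0.1],[-0.013,0,0]],[0,[0,-0.1,0.1],[0.003,0,0]]]'

```text
clock: 10.8
tool_pos: [0.5105, 0.2265, 0.0838]
tool_rot: [-0.0, -0.064, 0.998, 0.001]
contact_force: [-0.2, 0.5, -7.7]
grip_width: 0.268
grasp_force: 100.1
```

```bash
python3 step.py 0 0 0 0 3
```

```text
raw -0.0389 dy mm -2.12
scene 10.8 z -0.029574162217412388 inn -0.0346 res 0.14 area 230
raw -0.0276 dy mm -0.55
side 10.85 z -0.02521835378159836 inn 0.008 res 0.1 area 256
raw -0.0342 dy mm 0.34
scene 10.9 z -0.03566953400581733 inn -0.0001 res 0.26 area 234
state [-0.0387 -0.058   0.0004] sd [0.0033 0.0252 0.0008] poserr mm [-0.   0.3  0. ] meas zyx [0.1305 0.0003 0.0041] cmd [0.1293 0.0011 0.0054] pos [0.5098 0.2286 0.084 ]
phi [ 0.017  0.02   0.015  0.005 -0.006 -0.01  -0.008 -0.002] th [-0.039 -0.043 -0.042 -0.035 -0.025 -0.014 -0.006 -0.001 -0.   ] w_end 0.008
[[0, [0.0, 0.2, 0.1], [-0.012, 0.0, 0.0]], [0, [0.0, 0.3, 0.1], [-0.015, 0.0, 0.0]], [0, [0.0, 0.2, 0.1], [-0.01, 0.0, 0.0]], [0, [0.0, 0.0, 0.1], [0.0, 0.0, 0.0]], [0, [0.0, -0.2, 0.1], [0.011, 0.0, 0.0]], [0, [0.0, -0.3, 0.1], [0.015, 0.0, 0.0]], [0, [0.0, -0.3, 0.1], [0.013, 0.0, 0.0]], [0, [0.0, -0.2, 0.1], [0.007, 0.0, 0.0]]]
```

Converging nicely.

>>> arm_command --targets '[[0,[0,0.2,0.1],[-0.012,0,0]],[0,[0,0.3,0.1],[-0.015,0,0]],[0,[0,0.2,0.1],[-0.01,0,0]],[0,[0,0,0.1],[0,0,0]],[0,[0,-0.2,0.1],[0.011,0,0]],[0,[0,-0.3,0.1],[0.015,0,0]],[0,[0,-0.3,0.1],[0.013,0,0]],[0,[0,-0.2,0.1],[0.007,0,0]]]'

```text
clock: 11.75
tool_pos: [0.51, 0.2279, 0.0837]
tool_rot: [0.0, -0.065, 0.998, -0.001]
contact_force: [0.2, -0.1, -8.8]
grip_width: 0.269
grasp_force: 100.1
```

```bash
python3 step.py 0 0 0 0 3
```

```text
raw -0.014 dy mm -0.11
scene 11.75 z -0.013559647541066748 inn -0.0135 res 0.12 area 231
raw -0.0095 dy mm -0.61
side 11.8 z -0.006794928960705975 inn 0.0077 res 0.09 area 256
raw -0.0196 dy mm -0.95
scene 11.85 z -0.01538988730857066 inn -0.0007 res 0.11 area 233
state [-0.0167 -0.0331  0.0003] sd [0.0033 0.0249 0.0008] poserr mm [ 0.4 -0.9 -0.2] meas zyx [ 0.1288 -0.0004 -0.0029] cmd [ 0.1293  0.0002 -0.0016] pos [0.5102 0.2272 0.0837]
phi [ 0.007  0.011  0.009  0.004 -0.002 -0.006 -0.005 -0.001] th [-0.017 -0.02  -0.021 -0.019 -0.014 -0.008 -0.004 -0.002 -0.002] w_end -0.0
[[0, [0.0, 0.2, 0.1], [-0.009, 0.0, 0.0]], [0, [0.0, 0.3, 0.1], [-0.013, 0.0, 0.0]], [0, [0.0, 0.2, 0.1], [-0.011, 0.0, 0.0]], [0, [0.0, 0.1, 0.1], [-0.006, 0.0, 0.0]], [0, [0.0, 0.0, 0.1], [0.0, 0.0, 0.0]], [0, [0.0, -0.1, 0.1], [0.004, 0.0, 0.0]], [0, [0.0, -0.1, 0.1], [0.003, 0.0, 0.0]], [0, [0.0, 0.0, 0.1], [-0.001, 0.0, 0.0]]]
```

>>> arm_command --targets '[[0,[0,0.2,0.1],[-0.009,0,0]],[0,[0,0.3,0.1],[-0.013,0,0]],[0,[0,0.2,0.1],[-0.011,0,0]],[0,[0,0.1,0.1],[-0.006,0,0]],[0,[0,0,0.1],[0,0,0]],[0,[0,-0.1,0.1],[0.004,0,0]],[0,[0,-0.1,0.1],[0.003,0,0]],[0,[0,0,0.1],[-0.001,0,0]]]'

```text
clock: 12.7
tool_pos: [0.51, 0.2279, 0.0837]
tool_rot: [0.0, -0.065, 0.998, -0.001]
contact_force: [0.2, 0.9, -8.8]
grip_width: 0.267
grasp_force: 100.1
```

```bash
python3 step.py 0 0 0 0 3
```

```text
raw -0.0258 dy mm -0.15
scene 12.7 z -0.025085305038504885 inn -0.0234 res 0.24 area 231
raw -0.0239 dy mm -0.56
side 12.75 z -0.02145025374138904 inn 0.0059 res 0.11 area 259
raw -0.0346 dy mm -0.76
scene 12.8 z -0.031256823222446314 inn -0.002 res 0.14 area 231
state [-0.0339 -0.0688 -0.    ] sd [0.0033 0.0249 0.0007] poserr mm [ 0.3 -0.7 -0.1] meas zyx [ 0.129  -0.0003 -0.0019] cmd [ 0.1293  0.0004 -0.0006] pos [0.5102 0.2274 0.0836]
phi [ 0.016  0.022  0.018  0.007 -0.004 -0.01  -0.008 -0.002] th [-0.034 -0.041 -0.042 -0.037 -0.027 -0.016 -0.008 -0.004 -0.003] w_end 0.002
[[0, [0.0, 0.3, 0.1], [-0.017, 0.0, 0.0]], [0, [0.0, 0.5, 0.1], [-0.023, 0.0, 0.0]], [0, [0.0, 0.4, 0.1], [-0.019, 0.0, 0.0]], [0, [0.0, 0.2, 0.1], [-0.008, 0.0, 0.0]], [0, [0.0, -0.1, 0.1], [0.003, 0.0, 0.0]], [0, [0.0, -0.2, 0.1], [0.009, 0.0, 0.0]], [0, [0.0, -0.2, 0.1], [0.007, 0.0, 0.0]], [0, [0.0, 0.0, 0.1], [0.001, 0.0, 0.0]]]
```

>>> arm_command --targets '[[0,[0,0.3,0.1],[-0.017,0,0]],[0,[0,0.5,0.1],[-0.023,0,0]],[0,[0,0.4,0.1],[-0.019,0,0]],[0,[0,0.2,0.1],[-0.008,0,0]],[0,[0,-0.1,0.1],[0.003,0,0]],[0,[0,-0.2,0.1],[0.009,0,0]],[0,[0,-0.2,0.1],[0.007,0,0]],[0,[0,0,0.1],[0.001,0,0]]]'

```text
clock: 13.65
tool_pos: [0.51, 0.228, 0.0836]
tool_rot: [0.0, -0.065, 0.998, -0.001]
contact_force: [0.0, 0.3, -9.0]
grip_width: 0.266
grasp_force: 100.1
```

```bash
python3 step.py -0.015 -0.04 0 -0.01 3
```

```text
raw -0.0126 dy mm 0.01
scene 13.65 z -0.012675353588356138 inn -0.0094 res 0.16 area 230
raw -0.008 dy mm -0.51
side 13.7 z -0.005722166830351632 inn 0.0078 res 0.1 area 258
raw -0.0192 dy mm -0.84
scene 13.75 z -0.015484977128346136 inn -0.0019 res 0.16 area 230
state [-0.0166 -0.0366 -0.0001] sd [0.0033 0.0248 0.0007] poserr mm [ 0.4 -0.8 -0.2] meas zyx [ 0.1288 -0.0004 -0.0029] cmd [ 0.1293  0.0002 -0.0016] pos [0.5102 0.2273 0.0835]
phi [ 0.038  0.05   0.035  0.003 -0.028 -0.04  -0.029 -0.007] th [-0.017 -0.021 -0.022 -0.019 -0.013 -0.008 -0.006 -0.006 -0.005] w_end 0.008
[[0, [0.3, 0.2, 0.0], [-0.04, 0.0, 0.0]], [0, [2.1, -2.7, 0.0], [-0.052, 0.0, 0.001]], [0, [5.5, -9.2, 0.1], [-0.037, 0.0, 0.003]], [0, [10.0, -18.0, 0.1], [-0.005, 0.0, 0.005]], [0, [14.5, -26.8, 0.1], [0.026, 0.0, 0.007]], [0, [18.0, -33.3, 0.1], [0.038, 0.0, 0.009]], [0, [19.7, -36.2, 0.1], [0.027, 0.0, 0.01]], [0, [20.0, -36.3, 0.1], [0.005, 0.0, 0.01]]]
```

>>> arm_command --targets '[[0,[0.3,0.2,0],[-0.04,0,0]],[0,[2.1,-2.7,0],[-0.052,0,0.001]],[0,[5.5,-9.2,0.1],[-0.037,0,0.003]],[0,[10,-18,0.1],[-0.005,0,0.005]],[0,[14.5,-26.8,0.1],[0.026,0,0.007]],[0,[18,-33.3,0.1],[0.038,0,0.009]],[0,[19.7,-36.2,0.1],[0.027,0,0.01]],[0,[20,-36.3,0.1],[0.005,0,0.01]]]'

```text
clock: 14.6
tool_pos: [0.4947, 0.1892, 0.0836]
tool_rot: [0.0, -0.06, 0.998, -0.003]
contact_force: [0.3, -0.7, -9.4]
grip_width: 0.267
grasp_force: 100.1
```

```bash
python3 step.py -0.01 -0.04 0.002 -0.007 3
```

```text
raw -0.0324 dy mm -0.2
scene 14.6 z -0.03147490119616814 inn -0.0262 res 0.08 area 238
raw -0.0222 dy mm -1.47
side 14.65 z -0.015705950494441658 inn 0.018 res 0.48 area 265
raw -0.0421 dy mm -1.88
scene 14.7 z -0.033811826819057075 inn 0.0002 res 0.2 area 236
state [-0.0372 -0.0759 -0.0004] sd [0.0033 0.0248 0.0007] poserr mm [ 0.7 -1.3 -0. ] meas zyx [ 0.1176 -0.0012 -0.0075] cmd [ 0.1193 -0.0004 -0.0065] pos [0.4954 0.1882 0.0836]
phi [ 0.046  0.06   0.049  0.014 -0.026 -0.047 -0.037 -0.01 ] th [-0.037 -0.046 -0.05  -0.047 -0.037 -0.025 -0.017 -0.014 -0.014] w_end -0.0
[[0, [0.2, 0.5, 0.0], [-0.053, 0.0, 0.0]], [0, [1.5, -2.5, -0.2], [-0.067, 0.0, 0.001]], [0, [4.0, -9.2, -0.5], [-0.056, 0.0, 0.002]], [0, [7.3, -18.3, -0.8], [-0.021, 0.0, 0.003]], [0, [10.6, -27.6, -1.2], [0.019, 0.0, 0.005]], [0, [13.2, -34.5, -1.5], [0.04, 0.0, 0.006]], [0, [14.4, -37.5, -1.7], [0.03, 0.0, 0.007]], [0, [14.7, -37.6, -1.7], [0.003, 0.0, 0.007]]]
```

>>> arm_command --targets '[[0,[0.2,0.5,0],[-0.053,0,0]],[0,[1.5,-2.5,-0.2],[-0.067,0,0.001]],[0,[4,-9.2,-0.5],[-0.056,0,0.002]],[0,[7.3,-18.3,-0.8],[-0.021,0,0.003]],[0,[10.6,-27.6,-1.2],[0.019,0,0.005]],[0,[13.2,-34.5,-1.5],[0.04,0,0.006]],[0,[14.4,-37.5,-1.7],[0.03,0,0.007]],[0,[14.7,-37.6,-1.7],[0.003,0,0.007]]]'

```text
clock: 15.55
tool_pos: [0.4845, 0.1506, 0.0857]
tool_rot: [0.001, -0.057, 0.998, -0.005]
contact_force: [0.2, 0.2, -8.3]
grip_width: 0.265
grasp_force: 100.2
```

```bash
python3 step.py -0.012 -0.04 0 -0.007 3
```

```text
raw -0.0487 dy mm 0.5
scene 15.55 z -0.050874207590935354 inn -0.0373 res 0.37 area 243
raw -0.0471 dy mm -1.12
side 15.6 z -0.04220505837026006 inn 0.0124 res 0.41 area 251
raw -0.0693 dy mm -1.59
scene 15.65 z -0.06231609521539979 inn -0.0044 res 0.31 area 241
state [-0.0679 -0.1545 -0.0009] sd [0.0033 0.0248 0.0007] poserr mm [ 0.4 -1.2 -0. ] meas zyx [ 0.1111 -0.0015 -0.0112] cmd [ 0.1123 -0.0007 -0.0095] pos [0.485  0.1492 0.0856]
phi [ 0.06   0.06   0.06   0.045 -0.002 -0.049 -0.053 -0.017] th [-0.068 -0.086 -0.095 -0.097 -0.089 -0.07  -0.049 -0.036 -0.032] w_end 0.012
[[0, [0.3, 0.9, 0.0], [-0.07, 0.0, 0.0]], [0, [1.7, -2.4, 0.0], [-0.07, 0.0, 0.001]], [0, [4.5, -8.8, 0.1], [-0.07, 0.0, 0.002]], [0, [8.2, -17.5, 0.2], [-0.055, 0.0, 0.003]], [0, [11.9, -26.9, 0.3], [-0.008, 0.0, 0.005]], [0, [14.7, -34.3, 0.4], [0.039, 0.0, 0.006]], [0, [16.1, -37.7, 0.4], [0.043, 0.0, 0.007]], [0, [16.4, -37.5, 0.4], [0.007, 0.0, 0.007]]]
```

```bash
cp cmd_bak.json cmd.json; python3 - <<'E'
import json
s=json.load(open('st.json'));s['x'][2]=-.0014;s['P'][2][2]=1.5e-6;json.dump(s,open('st.json','w'))
E
sed -i 's/^B=.06/B=.075/' step.py; python3 step.py 0 0 0 0 0
```

```text
state [-0.0679 -0.1545 -0.0014] sd [0.0033 0.0248 0.0012] poserr mm [ 0.4 -1.2 -0. ] meas zyx [ 0.1111 -0.0015 -0.0112] cmd [ 0.1123 -0.0007 -0.0095] pos [0.485  0.1492 0.0856]
phi [ 0.033  0.052  0.044  0.02  -0.007 -0.022 -0.018 -0.004] th [-0.068 -0.085 -0.091 -0.081 -0.06  -0.036 -0.018 -0.009 -0.007] w_end -0.002
[[0, [0.0, 0.9, 0.0], [-0.043, 0.0, 0.0]], [0, [0.0, 1.3, 0.0], [-0.062, 0.0, 0.0]], [0, [0.0, 1.1, 0.0], [-0.054, 0.0, 0.0]], [0, [0.0, 0.6, 0.0], [-0.03, 0.0, 0.0]], [0, [0.0, 0.1, 0.0], [-0.003, 0.0, 0.0]], [0, [0.0, -0.3, 0.0], [0.012, 0.0, 0.0]], [0, [0.0, -0.2, 0.0], [0.008, 0.0, 0.0]], [0, [0.0, 0.1, 0.0], [-0.006, 0.0, 0.0]]]
```

>>> arm_command --targets '[[0,[0,0.9,0],[-0.043,0,0]],[0,[0,1.3,0],[-0.062,0,0]],[0,[0,1.1,0],[-0.054,0,0]],[0,[0,0.6,0],[-0.03,0,0]],[0,[0,0.1,0],[-0.003,0,0]],[0,[0,-0.3,0],[0.012,0,0]],[0,[0,-0.2,0],[0.008,0,0]],[0,[0,0.1,0],[-0.006,0,0]]]'

```text
clock: 16.5
tool_pos: [0.4846, 0.151, 0.0856]
tool_rot: [0.0, -0.057, 0.998, -0.002]
contact_force: [0.6, -0.8, -8.1]
grip_width: 0.27
grasp_force: 100.2
```

```bash
python3 step.py -0.012 -0.04 0 -0.007 3
```

```text
raw 0.0065 dy mm 0.73
scene 16.5 z 0.0032519123593549365 inn 0.0101 res 0.2 area 234
raw 0.0184 dy mm -0.5
side 16.55 z 0.020589886204322522 inn 0.0166 res 0.4 area 264
raw -0.0011 dy mm -1.22
scene 16.6 z 0.004307379712410567 inn -0.0026 res 0.2 area 235
state [ 0.005  -0.0066 -0.0012] sd [0.0034 0.0267 0.001 ] poserr mm [ 0.4 -1.2 -0.1] meas zyx [ 0.1111 -0.0006 -0.0048] cmd [ 1.123e-01 -1.000e-04 -3.500e-03] pos [0.485  0.1493 0.0855]
phi [ 0.03   0.041  0.028  0.001 -0.024 -0.034 -0.024 -0.005] th [ 0.005  0.003  0.001  0.001  0.001  0.    -0.002 -0.004 -0.004] w_end 0.009
[[0, [0.3, 0.1, 0.0], [-0.034, 0.0, 0.0]], [0, [1.7, -2.9, 0.0], [-0.045, 0.0, 0.001]], [0, [4.5, -9.6, 0.1], [-0.032, 0.0, 0.002]], [0, [8.2, -18.6, 0.1], [-0.005, 0.0, 0.003]], [0, [11.9, -27.5, 0.1], [0.02, 0.0, 0.005]], [0, [14.7, -34.1, 0.2], [0.03, 0.0, 0.006]], [0, [16.1, -37.2, 0.2], [0.02, 0.0, 0.007]], [0, [16.4, -37.4, 0.2], [0.001, 0.0, 0.007]]]
```

>>> arm_command --targets '[[0,[0.3,0.1,0],[-0.034,0,0]],[0,[1.7,-2.9,0],[-0.045,0,0.001]],[0,[4.5,-9.6,0.1],[-0.032,0,0.002]],[0,[8.2,-18.6,0.1],[-0.005,0,0.003]],[0,[11.9,-27.5,0.1],[0.02,0,0.005]],[0,[14.7,-34.1,0.2],[0.03,0,0.006]],[0,[16.1,-37.2,0.2],[0.02,0,0.007]],[0,[16.4,-37.4,0.2],[0.001,0,0.007]]]'

```text
clock: 17.45
tool_pos: [0.4725, 0.111, 0.0856]
tool_rot: [0.0, -0.053, 0.999, -0.003]
contact_force: [0.4, -0.5, -9.1]
grip_width: 0.266
grasp_force: 100.2
```

```bash
python3 step.py -0.012 -0.04 0 -0.007 3
```

```text
raw -0.0039 dy mm -0.47
scene 17.45 z -0.0018519044177146213 inn 0.002 res 0.36 area 241
raw 0.0064 dy mm -1.38
side 17.5 z 0.012472668276099136 inn 0.0137 res 0.19 area 262
raw -0.0085 dy mm -1.55
scene 17.55 z -0.0016863807167490016 inn -0.0029 res 0.45 area 245
state [-0.0011 -0.0112 -0.0012] sd [0.0034 0.0254 0.0008] poserr mm [ 0.5 -1.1  0. ] meas zyx [ 0.1039 -0.0009 -0.0055] cmd [ 0.1053 -0.0002 -0.0045] pos [0.4729 0.1105 0.0855]
phi [ 0.032  0.044  0.031  0.002 -0.025 -0.036 -0.025 -0.005] th [-0.001 -0.004 -0.005 -0.005 -0.003 -0.003 -0.004 -0.005 -0.005] w_end 0.008
[[0, [0.3, 0.2, 0.0], [-0.037, 0.0, 0.0]], [0, [1.7, -2.9, 0.0], [-0.049, 0.0, 0.001]], [0, [4.4, -9.6, 0.1], [-0.036, 0.0, 0.002]], [0, [8.1, -18.6, 0.1], [-0.007, 0.0, 0.004]], [0, [11.7, -27.6, 0.2], [0.02, 0.0, 0.005]], [0, [14.5, -34.2, 0.2], [0.031, 0.0, 0.006]], [0, [15.9, -37.3, 0.2], [0.02, 0.0, 0.007]], [0, [16.1, -37.5, 0.2], [0.0, 0.0, 0.007]]]
```

Excellent prediction now.

>>> arm_command --targets '[[0,[0.3,0.2,0],[-0.037,0,0]],[0,[1.7,-2.9,0],[-0.049,0,0.001]],[0,[4.4,-9.6,0.1],[-0.036,0,0.002]],[0,[8.1,-18.6,0.1],[-0.007,0,0.004]],[0,[11.7,-27.6,0.2],[0.02,0,0.005]],[0,[14.5,-34.2,0.2],[0.031,0,0.006]],[0,[15.9,-37.3,0.2],[0.02,0,0.007]],[0,[16.1,-37.5,0.2],[0,0,0.007]]]'

```text
clock: 18.4
tool_pos: [0.4605, 0.072, 0.0856]
tool_rot: [0.0, -0.049, 0.999, -0.002]
contact_force: [-0.2, 0.3, -7.2]
grip_width: 0.268
grasp_force: 100.2
```

```bash
python3 step.py -0.014 -0.05 0 -0.009 3
```

```text
raw 0.0241 dy mm -0.45
scene 18.4 z 0.026070065720566478 inn 0.0313 res 0.1 area 236
raw 0.0276 dy mm -1.39
side 18.45 z 0.03373874733050437 inn 0.0042 res 0.15 area 249
raw 0.0232 dy mm -1.61
scene 18.5 z 0.030356497636252658 inn -0.0035 res 0.16 area 232
state [ 0.0343  0.0549 -0.0009] sd [0.0033 0.025  0.0008] poserr mm [ 0.5 -1.1  0.1] meas zyx [ 0.0967 -0.0009 -0.0054] cmd [ 0.0983 -0.0002 -0.0045] pos [0.4609 0.0714 0.0856]
phi [ 0.023  0.031  0.018 -0.006 -0.028 -0.035 -0.023 -0.005] th [ 0.034  0.038  0.037  0.032  0.023  0.012  0.001 -0.007 -0.008] w_end -0.003
[[0, [0.3, -0.2, 0.0], [-0.028, 0.0, 0.0]], [0, [1.9, -4.1, 0.0], [-0.036, 0.0, 0.001]], [0, [5.2, -12.5, 0.1], [-0.023, 0.0, 0.002]], [0, [9.4, -23.5, 0.1], [0.001, 0.0, 0.005]], [0, [13.6, -34.6, 0.2], [0.023, 0.0, 0.007]], [0, [16.9, -42.8, 0.2], [0.03, 0.0, 0.008]], [0, [18.5, -46.7, 0.3], [0.018, 0.0, 0.009]], [0, [18.8, -47.0, 0.3], [0.0, 0.0, 0.009]]]
```

>>> arm_command --targets '[[0,[0.3,-0.2,0],[-0.028,0,0]],[0,[1.9,-4.1,0],[-0.036,0,0.001]],[0,[5.2,-12.5,0.1],[-0.023,0,0.002]],[0,[9.4,-23.5,0.1],[0.001,0,0.005]],[0,[13.6,-34.6,0.2],[0.023,0,0.007]],[0,[16.9,-42.8,0.2],[0.03,0,0.008]],[0,[18.5,-46.7,0.3],[0.018,0,0.009]],[0,[18.8,-47,0.3],[0,0,0.009]]]'

```text
clock: 19.35
tool_pos: [0.4464, 0.023, 0.0856]
tool_rot: [0.0, -0.044, 0.999, -0.003]
contact_force: [0.6, 0.0, -8.1]
grip_width: 0.272
grasp_force: 100.2
```

```bash
python3 step.py -0.014 -0.05 0 -0.009 3
```

```text
raw -0.0203 dy mm -1.0
scene 19.35 z -0.015954592064330635 inn -0.0076 res 0.03 area 240
raw -0.0156 dy mm -1.56
side 19.4 z -0.008767453968482532 inn 0.008 res 0.02 area 223
raw -0.0223 dy mm -1.51
scene 19.45 z -0.015599494674710179 inn 0.0012 res 0.1 area 242
state [-0.0172 -0.0323 -0.0009] sd [0.0033 0.0249 0.0007] poserr mm [ 0.5 -0.9  0.2] meas zyx [ 0.0881 -0.001  -0.0054] cmd [ 0.0893 -0.0002 -0.0045] pos [0.4468 0.023  0.0856]
phi [ 0.046  0.063  0.044  0.004 -0.034 -0.05  -0.035 -0.008] th [-0.017 -0.022 -0.024 -0.021 -0.014 -0.009 -0.007 -0.008 -0.007] w_end 0.011
[[0, [0.3, 0.3, 0.0], [-0.051, 0.0, 0.0]], [0, [1.9, -3.5, 0.0], [-0.068, 0.0, 0.001]], [0, [5.1, -12.0, 0.1], [-0.049, 0.0, 0.002]], [0, [9.2, -23.4, 0.1], [-0.009, 0.0, 0.004]], [0, [13.3, -34.8, 0.2], [0.029, 0.0, 0.007]], [0, [16.5, -43.3, 0.2], [0.045, 0.0, 0.008]], [0, [18.1, -47.1, 0.2], [0.03, 0.0, 0.009]], [0, [18.4, -47.3, 0.3], [0.003, 0.0, 0.009]]]
```

>>> arm_command --targets '[[0,[0.3,0.3,0],[-0.051,0,0]],[0,[1.9,-3.5,0],[-0.068,0,0.001]],[0,[5.1,-12,0.1],[-0.049,0,0.002]],[0,[9.2,-23.4,0.1],[-0.009,0,0.004]],[0,[13.3,-34.8,0.2],[0.029,0,0.007]],[0,[16.5,-43.3,0.2],[0.045,0,0.008]],[0,[18.1,-47.1,0.2],[0.03,0,0.009]],[0,[18.4,-47.3,0.3],[0.003,0,0.009]]]'

```text
clock: 20.3
tool_pos: [0.4322, -0.0253, 0.0856]
tool_rot: [0.0, -0.041, 0.999, -0.005]
contact_force: [-0.9, -0.2, -8.5]
grip_width: 0.269
grasp_force: 100.2
```

```bash
python3 step.py -0.014 -0.05 0 -0.009 3; python3 -c "
from mv import *
print(arm.observe()['joint_positions'].round(2))"
```

```text
raw -0.0158 dy mm -0.33
scene 20.3 z -0.014364408953976508 inn -0.0072 res 0.2 area 242
raw -0.0155 dy mm -1.36
side 20.35 z -0.009528118019834178 inn 0.005 res 0.07 area 203
raw -0.0235 dy mm -1.52
scene 20.4 z -0.016807723324730572 inn -0.0022 res 0.14 area 243
state [-0.018  -0.0482 -0.001 ] sd [0.0033 0.0249 0.0007] poserr mm [ 0.2 -1.   0.2] meas zyx [ 0.0793 -0.0012 -0.0097] cmd [ 0.0803 -0.0004 -0.0075] pos [ 0.4324 -0.0258  0.0855]
phi [ 0.047  0.067  0.048  0.006 -0.034 -0.051 -0.037 -0.008] th [-0.018 -0.025 -0.028 -0.025 -0.019 -0.012 -0.009 -0.009 -0.009] w_end 0.009
[[0, [0.3, 0.4, 0.0], [-0.055, 0.0, 0.0]], [0, [1.9, -3.3, 0.0], [-0.075, 0.0, 0.001]], [0, [4.9, -11.9, 0.1], [-0.056, 0.0, 0.002]], [0, [9.0, -23.4, 0.2], [-0.014, 0.0, 0.005]], [0, [13.0, -34.9, 0.3], [0.026, 0.0, 0.007]], [0, [16.1, -43.4, 0.3], [0.043, 0.0, 0.008]], [0, [17.7, -47.2, 0.4], [0.029, 0.0, 0.009]], [0, [18.0, -47.4, 0.4], [0.0, 0.0, 0.009]]]
[ 0.67  0.17 -0.74  2.03  0.15  0.99  1.5 ]
```

>>> arm_command --targets '[[0,[0.3,0.4,0],[-0.055,0,0]],[0,[1.9,-3.3,0],[-0.075,0,0.001]],[0,[4.9,-11.9,0.1],[-0.056,0,0.002]],[0,[9,-23.4,0.2],[-0.014,0,0.005]],[0,[13,-34.9,0.3],[0.026,0,0.007]],[0,[16.1,-43.4,0.3],[0.043,0,0.008]],[0,[17.7,-47.2,0.4],[0.029,0,0.009]],[0,[18,-47.4,0.4],[0,0,0.009]]]'

```text
clock: 21.25
tool_pos: [0.418, -0.074, 0.0856]
tool_rot: [0.0, -0.036, 0.999, -0.005]
contact_force: [-0.3, -0.3, -9.1]
grip_width: 0.273
grasp_force: 100.2
```

```bash
python3 step.py -0.019 -0.05 0 -0.01 3; python3 -c "
from mv import *
print(arm.observe()['joint_positions'].round(2))"
```

```text
raw -0.0396 dy mm -0.25
scene 21.25 z -0.03853274770237879 inn -0.0299 res 0.04 area 249
raw -0.0416 dy mm -1.33
side 21.3 z -0.03576103117908716 inn 0.0053 res 0.05 area 196
raw -0.0503 dy mm -1.51
scene 21.35 z -0.043633286294855037 inn 0.0001 res 0.13 area 256
state [-0.0481 -0.1007 -0.0013] sd [0.0033 0.0248 0.0007] poserr mm [ 0.2 -1.   0.3] meas zyx [ 0.0704 -0.0012 -0.01  ] cmd [ 0.0713 -0.0004 -0.0075] pos [ 0.4183 -0.0745  0.0855]
phi [ 0.059  0.075  0.064  0.022 -0.03  -0.059 -0.047 -0.012] th [-0.048 -0.06  -0.066 -0.063 -0.051 -0.035 -0.024 -0.019 -0.018] w_end 0.001
[[0, [0.4, 0.6, 0.0], [-0.067, 0.0, 0.0]], [0, [2.3, -3.1, 0.0], [-0.083, 0.0, 0.001]], [0, [6.2, -11.4, 0.1], [-0.072, 0.0, 0.003]], [0, [11.3, -22.9, 0.2], [-0.03, 0.0, 0.005]], [0, [16.3, -34.5, 0.3], [0.022, 0.0, 0.007]], [0, [20.2, -43.2, 0.3], [0.051, 0.0, 0.009]], [0, [22.2, -47.1, 0.4], [0.039, 0.0, 0.01]], [0, [22.5, -47.1, 0.4], [0.004, 0.0, 0.01]]]
[ 0.76  0.14 -0.71  2.05  0.12  0.98  1.63]
```

```bash
cp cmd_bak.json cmd.json; python3 - <<'E'
import json
s=json.load(open('st.json'));s['x'][2]=-.0019;s['P'][2][2]=1e-6;json.dump(s,open('st.json','w'))
E
python3 step.py -0.01 -0.01 0 -0.004 0
```

```text
state [-0.0481 -0.1007 -0.0019] sd [0.0033 0.0248 0.001 ] poserr mm [ 0.2 -1.   0.3] meas zyx [ 0.0704 -0.0012 -0.01  ] cmd [ 0.0713 -0.0004 -0.0075] pos [ 0.4183 -0.0745  0.0855]
phi [ 0.03   0.047  0.038  0.015 -0.01  -0.023 -0.018 -0.003] th [-0.048 -0.06  -0.064 -0.057 -0.042 -0.025 -0.013 -0.007 -0.005] w_end 0.003
[[0, [0.2, 0.6, 0.0], [-0.038, 0.0, 0.0]], [0, [1.1, 0.2, 0.0], [-0.055, 0.0, 0.0]], [0, [2.9, -1.4, 0.0], [-0.046, 0.0, 0.001]], [0, [5.3, -3.9, 0.0], [-0.023, 0.0, 0.002]], [0, [7.7, -6.3, 0.1], [0.002, 0.0, 0.003]], [0, [9.6, -8.1, 0.1], [0.015, 0.0, 0.004]], [0, [10.5, -8.7, 0.1], [0.01, 0.0, 0.004]], [0, [10.7, -8.6, 0.1], [-0.005, 0.0, 0.004]]]
```

>>> arm_command --targets '[[0,[0.2,0.6,0],[-0.038,0,0]],[0,[1.1,0.2,0],[-0.055,0,0]],[0,[2.9,-1.4,0],[-0.046,0,0.001]],[0,[5.3,-3.9,0],[-0.023,0,0.002]],[0,[7.7,-6.3,0.1],[0.002,0,0.003]],[0,[9.6,-8.1,0.1],[0.015,0,0.004]],[0,[10.5,-8.7,0.1],[0.01,0,0.004]],[0,[10.7,-8.6,0.1],[-0.005,0,0.004]]]'

```text
clock: 22.2
tool_pos: [0.4082, -0.083, 0.0856]
tool_rot: [0.0, -0.034, 0.999, -0.002]
contact_force: [0.9, 0.7, -8.3]
grip_width: 0.267
grasp_force: 100.2
```

```bash
python3 step.py -0.017 -0.045 0 -0.008 3; python3 -c "
from mv import *
print(arm.observe()['joint_positions'].round(2))"
```

```text
raw -0.0162 dy mm 0.04
scene 22.2 z -0.016342154859239837 inn -0.0109 res 0.04 area 250
raw -0.0085 dy mm -0.77
side 22.25 z -0.005131035359909605 inn 0.0123 res 0.02 area 201
raw -0.0219 dy mm -1.17
scene 22.3 z -0.016748079880068774 inn 0.0005 res 0.02 area 252
state [-0.0187 -0.0422 -0.002 ] sd [0.0034 0.0258 0.0009] poserr mm [ 0.3 -1.   0.3] meas zyx [ 0.0661 -0.0008 -0.0035] cmd [ 0.0673 -0.0001 -0.0025] pos [ 0.4083 -0.0838  0.0855]
phi [ 0.045  0.061  0.043  0.006 -0.03  -0.045 -0.032 -0.006] th [-0.019 -0.024 -0.026 -0.023 -0.016 -0.01  -0.007 -0.007 -0.006] w_end 0.011
[[0, [0.3, 0.3, 0.0], [-0.048, 0.0, 0.0]], [0, [2.1, -3.1, 0.0], [-0.064, 0.0, 0.001]], [0, [5.5, -10.8, 0.0], [-0.046, 0.0, 0.002]], [0, [10.0, -21.1, 0.1], [-0.009, 0.0, 0.004]], [0, [14.5, -31.4, 0.1], [0.027, 0.0, 0.006]], [0, [17.9, -39.0, 0.1], [0.042, 0.0, 0.007]], [0, [19.7, -42.5, 0.1], [0.029, 0.0, 0.008]], [0, [20.0, -42.6, 0.1], [0.003, 0.0, 0.008]]]
[ 0.79  0.12 -0.7   2.07  0.1   0.98  1.68]
```

>>> arm_command --targets '[[0,[0.3,0.3,0],[-0.048,0,0]],[0,[2.1,-3.1,0],[-0.064,0,0.001]],[0,[5.5,-10.8,0],[-0.046,0,0.002]],[0,[10,-21.1,0.1],[-0.009,0,0.004]],[0,[14.5,-31.4,0.1],[0.027,0,0.006]],[0,[17.9,-39,0.1],[0.042,0,0.007]],[0,[19.7,-42.5,0.1],[0.029,0,0.008]],[0,[20,-42.6,0.1],[0.003,0,0.008]]]'

```text
clock: 23.15
tool_pos: [0.391, -0.1274, 0.0856]
tool_rot: [0.0, -0.03, 1.0, -0.003]
contact_force: [-0.7, 0.4, -8.6]
grip_width: 0.268
grasp_force: 100.2
```

```bash
python3 step.py -0.02 -0.045 0 -0.009 3; python3 -c "
from mv import *
print(arm.observe()['joint_positions'].round(2))"
```

```text
raw 0.0 dy mm -0.6
scene 23.15 z 0.002686721853984954 inn 0.0086 res 0.04 area 249
raw 0.0159 dy mm -1.56
side 23.2 z 0.022789510812242387 inn 0.0187 res 0.09 area 197
raw 0.0017 dy mm -1.64
scene 23.25 z 0.00892102807786007 inn 0.001 res 0.16 area 249
state [ 0.0099  0.0178 -0.0017] sd [0.0033 0.0252 0.0008] poserr mm [ 0.3 -1.1  0.3] meas zyx [ 0.0577 -0.001  -0.0064] cmd [ 0.0593 -0.0003 -0.0055] pos [ 0.3912 -0.1278  0.0855]
phi [ 0.03   0.042  0.029  0.    -0.027 -0.037 -0.025 -0.005] th [ 0.01   0.01   0.008  0.006  0.004  0.001 -0.004 -0.008 -0.009] w_end -0.001
[[0, [0.4, 0.1, 0.0], [-0.036, 0.0, 0.0]], [0, [2.3, -3.4, 0.0], [-0.048, 0.0, 0.001]], [0, [6.2, -10.9, 0.1], [-0.035, 0.0, 0.002]], [0, [11.3, -21.1, 0.1], [-0.006, 0.0, 0.005]], [0, [16.4, -31.2, 0.2], [0.021, 0.0, 0.007]], [0, [20.3, -38.7, 0.2], [0.031, 0.0, 0.008]], [0, [22.3, -42.1, 0.2], [0.019, 0.0, 0.009]], [0, [22.6, -42.4, 0.2], [-0.001, 0.0, 0.009]]]
[ 0.86  0.11 -0.65  2.09  0.08  0.97  1.79]
```

>>> arm_command --targets '[[0,[0.4,0.1,0],[-0.036,0,0]],[0,[2.3,-3.4,0],[-0.048,0,0.001]],[0,[6.2,-10.9,0.1],[-0.035,0,0.002]],[0,[11.3,-21.1,0.1],[-0.006,0,0.005]],[0,[16.4,-31.2,0.2],[0.021,0,0.007]],[0,[20.3,-38.7,0.2],[0.031,0,0.008]],[0,[22.3,-42.1,0.2],[0.019,0,0.009]],[0,[22.6,-42.4,0.2],[-0.001,0,0.009]]]'

```text
clock: 24.1
tool_pos: [0.3708, -0.1711, 0.0857]
tool_rot: [0.0, -0.025, 1.0, -0.002]
contact_force: [-0.5, -0.2, -7.6]
grip_width: 0.268
grasp_force: 100.2
```

```bash
python3 step.py -0.012 -0.035 0 -0.005 3; python3 -c "
from mv import *
print(arm.observe()['joint_positions'].round(2))
im,c=snap('scene','pre.png');cv2.imwrite('pics/prec.png',cv2.resize(im[130:330,190:390,::-1],(600,600),interpolation=cv2.INTER_CUBIC))"
```

```text
raw -0.0104 dy mm -0.79
scene 24.1 z -0.006903150492347215 inn 0.002 res 0.08 area 257
raw 0.0681 dy mm -1.39
side 24.15 z 0.07430323425519478 inn 0.0811 res 0.29 area 237
raw -0.0126 dy mm -1.38
scene 24.2 z -0.00655980382717679 inn -0.0114 res 0.03 area 258
state [-0.0034 -0.0155 -0.0017] sd [0.0033 0.0249 0.0008] poserr mm [ 0.4 -0.8  0.3] meas zyx [ 0.0492 -0.0011 -0.0051] cmd [ 0.0503 -0.0002 -0.0045] pos [ 0.3712 -0.1712  0.0856]
phi [ 0.03   0.042  0.03   0.003 -0.022 -0.032 -0.023 -0.004] th [-0.003 -0.007 -0.009 -0.008 -0.006 -0.004 -0.005 -0.006 -0.006] w_end 0.004
[[0, [0.2, 0.2, 0.0], [-0.035, 0.0, 0.0]], [0, [1.4, -2.5, 0.0], [-0.047, 0.0, 0.001]], [0, [3.8, -8.5, 0.0], [-0.035, 0.0, 0.001]], [0, [6.9, -16.6, 0.1], [-0.008, 0.0, 0.003]], [0, [10.0, -24.7, 0.1], [0.017, 0.0, 0.004]], [0, [12.3, -30.7, 0.1], [0.027, 0.0, 0.004]], [0, [13.5, -33.5, 0.1], [0.018, 0.0, 0.005]], [0, [13.7, -33.6, 0.2], [-0.001, 0.0, 0.005]]]
[ 0.93  0.09 -0.6   2.09  0.07  0.97  1.91]
```

View pics/prec.png

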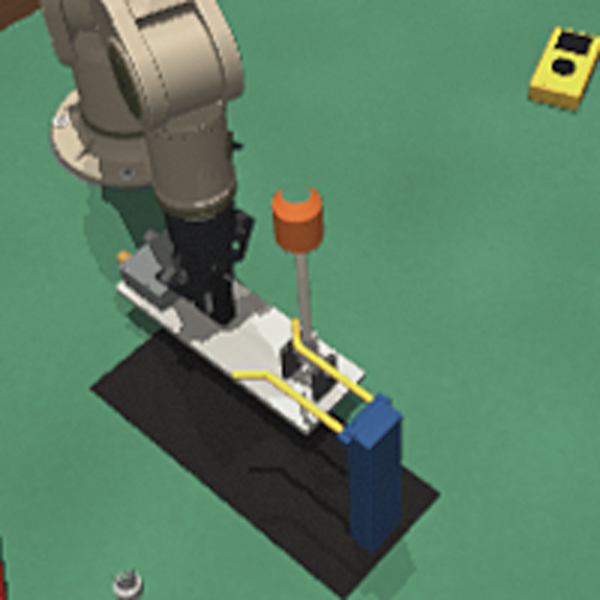

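The mast is upright and the carrier is about to pass in front of the fork mouth: head near (298,220), near prong tip at (296,323). The arm now blocks the side camera's view of the head, so I'll use the scene camera only.

```bash
cp cmd_bak.json cmd.json; sed -i "s/name='side' if i==1 and n>=3 else 'scene'/name='scene'/" step.py; python3 - <<'E'
import json
s=json.load(open('st.json'));s['x'][:2]=[-.0075,-.018];s['t']=24.25;k=[i for i,t in enumerate(s['kn']) if t<24.255]
for a in('kn','ph','ac'):s[a]=[s[a][i] for i in k]
json.dump(s,open('st.json','w'))
E
python3 step.py -0.012 -0.035 -0.008 -0.005 1
```

```text
raw -0.01 dy mm -0.69
scene 24.3 z -0.006925525256911608 inn 0.0018 res 0.04 area 256
state [-0.0092 -0.04   -0.0016] sd [0.0032 0.0193 0.0007] poserr mm [ 0.4 -0.4  0.3] meas zyx [ 0.0502 -0.0009 -0.0055] cmd [ 0.0503 -0.0002 -0.0045] pos [ 0.3713 -0.1708  0.0856]
phi [ 0.034  0.048  0.034  0.005 -0.023 -0.035 -0.025 -0.005] th [-0.009 -0.015 -0.017 -0.016 -0.012 -0.008 -0.006 -0.007 -0.007] w_end 0.001
[[0, [0.2, 0.3, 0.1], [-0.039, 0.0, 0.0]], [0, [1.4, -2.4, 0.8], [-0.053, 0.0, 0.001]], [0, [3.8, -8.4, 2.2], [-0.039, 0.0, 0.001]], [0, [6.9, -16.6, 4.1], [-0.01, 0.0, 0.003]], [0, [10.0, -24.7, 5.9], [0.018, 0.0, 0.004]], [0, [12.3, -30.7, 7.3], [0.03, 0.0, 0.004]], [0, [13.5, -33.5, 8.0], [0.02, 0.0, 0.005]], [0, [13.7, -33.6, 8.2], [0.0, 0.0, 0.005]]]
```

>>> arm_command --targets '[[0,[0.2,0.3,0.1],[-0.039,0,0]],[0,[1.4,-2.4,0.8],[-0.053,0,0.001]],[0,[3.8,-8.4,2.2],[-0.039,0,0.001]],[0,[6.9,-16.6,4.1],[-0.01,0,0.003]],[0,[10,-24.7,5.9],[0.018,0,0.004]],[0,[12.3,-30.7,7.3],[0.03,0,0.004]],[0,[13.5,-33.5,8],[0.02,0,0.005]],[0,[13.7,-33.6,8.2],[0,0,0.005]]]'

```text
clock: 25.15
tool_pos: [0.3589, -0.2052, 0.0776]
tool_rot: [0.0, -0.023, 1.0, -0.002]
contact_force: [0.2, 0.4, -9.0]
grip_width: 0.267
grasp_force: 100.2
```

```bash
python3 step.py 0 -0.035 -0.008 -0.0045 3; python3 -c "
from bal import *
print(hinge(*cmd()))"
```

```text
raw 0.0014 dy mm -0.5
scene 25.15 z 0.003590207120516722 inn 0.0103 res 0.17 area 262
raw -0.0002 dy mm -1.22
scene 25.2 z 0.005212959887080215 inn 0.0006 res 0.15 area 261
raw 0.0004 dy mm -1.32
scene 25.25 z 0.00621849507826143 inn 0.0003 res 0.15 area 258
state [ 0.0065  0.0034 -0.0015] sd [0.0031 0.0246 0.0007] poserr mm [ 0.3 -0.9  0.4] meas zyx [ 0.0442 -0.001  -0.0052] cmd [ 0.0453 -0.0002 -0.0045] pos [ 0.3592 -0.2056  0.0776]
phi [ 0.026  0.036  0.025  0.001 -0.021 -0.03  -0.021 -0.004] th [ 0.007  0.005  0.004  0.003  0.002  0.001 -0.002 -0.003 -0.003] w_end 0.008
[[0, [0.0, 0.1, 0.1], [-0.031, 0.0, 0.0]], [0, [0.2, -2.7, 0.8], [-0.041, 0.0, 0.0]], [0, [0.4, -8.8, 2.2], [-0.03, 0.0, 0.001]], [0, [0.8, -17.0, 4.1], [-0.006, 0.0, 0.002]], [0, [1.1, -25.2, 5.9], [0.016, 0.0, 0.003]], [0, [1.4, -31.2, 7.3], [0.025, 0.0, 0.004]], [0, [1.6, -34.0, 8.0], [0.016, 0.0, 0.004]], [0, [1.6, -34.2, 8.2], [-0.001, 0.0, 0.005]]]
[ 0.50869433 -0.23281062  0.09020927]
```

>>> arm_command --targets '[[0,[0,0.1,0.1],[-0.031,0,0]],[0,[0.2,-2.7,0.8],[-0.041,0,0]],[0,[0.4,-8.8,2.2],[-0.03,0,0.001]],[0,[0.8,-17,4.1],[-0.006,0,0.002]],[0,[1.1,-25.2,5.9],[0.016,0,0.003]],[0,[1.4,-31.2,7.3],[0.025,0,0.004]],[0,[1.6,-34,8],[0.016,0,0.004]],[0,[1.6,-34.2,8.2],[-0.001,0,0.005]]]'

```text
clock: 26.1
tool_pos: [0.359, -0.2395, 0.0696]
tool_rot: [0.0, -0.02, 1.0, -0.002]
contact_force: [0.2, 0.2, -8.3]
grip_width: 0.268
grasp_force: 100.2
```

```bash
python3 step.py 0.03 0.001 -0.012 0 3; python3 -c "
from bal import *
print(hinge(*cmd()),arm.observe()['joint_positions'].round(2))"
```

```text
raw 0.0065 dy mm -0.59
scene 26.1 z 0.009037691396742476 inn 0.0125 res 0.23 area 262
raw 0.0073 dy mm -1.17
scene 26.15 z 0.012464604631360319 inn 0.0019 res 0.29 area 254
raw 0.0094 dy mm -1.18
scene 26.2 z 0.014617219159840506 inn 0.0011 res 0.31 area 257
state [ 0.0158  0.0295 -0.0013] sd [0.0031 0.0247 0.0007] poserr mm [ 0.2 -0.8  0.4] meas zyx [ 0.0393 -0.0009 -0.0042] cmd [ 0.0403 -0.0002 -0.0035] pos [ 0.3591 -0.2398  0.0696]
phi [-0.007 -0.007 -0.004 -0.     0.003  0.005  0.004  0.002] th [ 0.016  0.018  0.017  0.014  0.009  0.005  0.002  0.    -0.   ] w_end -0.003
[[0, [-0.5, -0.1, 0.2], [0.003, 0.0, 0.0]], [0, [-3.1, -0.1, 1.2], [0.003, 0.0, 0.0]], [0, [-8.3, -0.1, 3.3], [0.0, 0.0, 0.0]], [0, [-15.0, 0.0, 6.0], [-0.004, 0.0, 0.0]], [0, [-21.8, 0.0, 8.7], [-0.007, 0.0, 0.0]], [0, [-26.9, 0.0, 10.8], [-0.009, 0.0, 0.0]], [0, [-29.5, 0.0, 11.8], [-0.008, 0.0, 0.0]], [0, [-30.0, -0.1, 12.0], [-0.006, 0.0, 0.0]]]
[ 0.53868121 -0.23187053  0.07821081] [ 1.01  0.17 -0.53  2.06  0.11  0.94  2.03]
```

>>> arm_command --targets '[[0,[-0.5,-0.1,0.2],[0.003,0,0]],[0,[-3.1,-0.1,1.2],[0.003,0,0]],[0,[-8.3,-0.1,3.3],[0,0,0]],[0,[-15,0,6],[-0.004,0,0]],[0,[-21.8,0,8.7],[-0.007,0,0]],[0,[-26.9,0,10.8],[-0.009,0,0]],[0,[-29.5,0,11.8],[-0.008,0,0]],[0,[-30,-0.1,12],[-0.006,0,0]]]'

```text
clock: 27.05
tool_pos: [0.3894, -0.2382, 0.0574]
tool_rot: [0.0, -0.02, 1.0, 0.001]
contact_force: [-0.3, -0.1, -8.3]
grip_width: 0.27
grasp_force: 100.2
```

```bash
python3 step.py 0.035 0.0015 -0.004 0 3; python3 -c "
from bal import *
print(hinge(*cmd()))
im,c=snap('scene','in.png');cv2.imwrite('pics/inc.png',cv2.resize(im[180:300,230:350,::-1],(600,600),interpolation=cv2.INTER_CUBIC))"
```

```text
raw 0.0159 dy mm -0.3
scene 27.05 z 0.017195324421964208 inn 0.0175 res 0.6 area 254
raw 0.0171 dy mm -0.3
scene 27.1 z 0.018390678268237606 inn -0.0003 res 0.43 area 257
raw 0.0203 dy mm -0.39
scene 27.15 z 0.02206394965837195 inn 0.0017 res 0.42 area 259
state [ 0.0237  0.0503 -0.001 ] sd [0.0031 0.0247 0.0007] poserr mm [ 0.1 -0.5  0.4] meas zyx [ 0.0403 -0.0003  0.0011] cmd [0.0403 0.0001 0.0025] pos [ 0.3889 -0.2384  0.0576]
phi [-0.01  -0.015 -0.013 -0.004  0.004  0.009  0.007  0.003] th [0.024 0.029 0.03  0.027 0.02  0.012 0.006 0.003 0.003] w_end 0.002
[[0, [-0.6, -0.3, 0.1], [0.012, 0.0, 0.0]], [0, [-3.6, -0.4, 0.4], [0.017, 0.0, 0.0]], [0, [-9.6, -0.3, 1.1], [0.015, 0.0, 0.0]], [0, [-17.5, -0.1, 2.0], [0.006, 0.0, 0.0]], [0, [-25.4, 0.1, 2.9], [-0.002, 0.0, 0.0]], [0, [-31.4, 0.2, 3.6], [-0.007, 0.0, 0.0]], [0, [-34.5, 0.2, 3.9], [-0.005, 0.0, 0.0]], [0, [-35.0, 0.1, 4.0], [-0.001, 0.0, 0.0]]]
[ 0.57364937 -0.23037197  0.07421221]
```

View pics/inc.png

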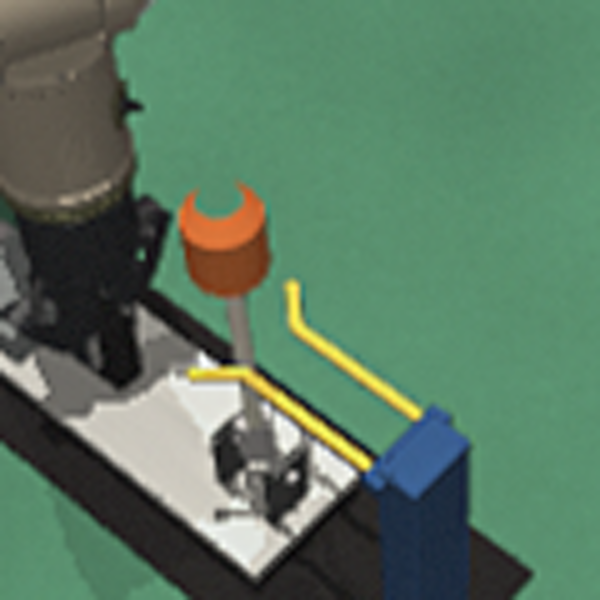

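The rod is at the fork mouth, about in line with the near prong's bend at (246,370), with the head at (225,235). I'll replan for the extra frame.

```bash
cp cmd_bak.json cmd.json; python3 step.py 0.035 0.0025 -0.004 0 1; python3 -c "
from fit import *
S=arm.camera_info('scene')
f=lambda p:((proj(S,p)-[230,180])*5).round(0)
sp=[.4447,-.2357,0,.0408]
print([f(pose(sp,(94,y,210))) for y in(-40,0,40)],'rod',f((.5387,-.235,.21)))"
```

```text
raw 0.0249 dy mm -0.57
scene 27.25 z 0.027408324009481733 inn 0.0012 res 0.41 area 255
state [ 0.0295  0.0433 -0.001 ] sd [0.0032 0.019  0.0007] poserr mm [ 0.1 -0.7  0.5] meas zyx [ 0.04   -0.0005  0.0009] cmd [0.0403 0.0001 0.0025] pos [ 0.3889 -0.2385  0.0577]
phi [-0.012 -0.018 -0.014 -0.005  0.005  0.01   0.009  0.003] th [ 0.03   0.034  0.035  0.03   0.021  0.012  0.005  0.001 -0.001] w_end -0.007
[[0, [-0.6, -0.3, 0.1], [0.014, 0.0, 0.0]], [0, [-3.6, -0.3, 0.4], [0.02, 0.0, 0.0]], [0, [-9.7, 0.0, 1.1], [0.016, 0.0, 0.0]], [0, [-17.5, 0.4, 2.0], [0.007, 0.0, 0.0]], [0, [-25.4, 0.8, 2.9], [-0.003, 0.0, 0.0]], [0, [-31.4, 1.1, 3.6], [-0.008, 0.0, 0.0]], [0, [-34.5, 1.2, 3.9], [-0.007, 0.0, 0.0]], [0, [-35.1, 1.1, 4.0], [-0.001, 0.0, 0.0]]]
[array([196., 371.]), array([244., 329.]), array([290., 288.])] rod [240. 332.]
```

>>> arm_command --targets '[[0,[-0.6,-0.3,0.1],[0.014,0,0]],[0,[-3.6,-0.3,0.4],[0.02,0,0]],[0,[-9.7,0,1.1],[0.016,0,0]],[0,[-17.5,0.4,2],[0.007,0,0]],[0,[-25.4,0.8,2.9],[-0.003,0,0]],[0,[-31.4,1.1,3.6],[-0.008,0,0]],[0,[-34.5,1.2,3.9],[-0.007,0,0]],[0,[-35.1,1.1,4],[-0.001,0,0]]]'

```text
clock: 28.1
tool_pos: [0.4245, -0.2359, 0.0535]
tool_rot: [0.0, -0.02, 1.0, 0.001]
contact_force: [0.1, -0.1, -8.0]
grip_width: 0.272
grasp_force: 100.2
```

```bash
python3 step.py 0.02 0.001 -0.007 0 3; python3 -c "
from bal import *
print(hinge(*cmd()))"
```

```text
raw 0.0412 dy mm -0.58
scene 28.1 z 0.0437668815145421 inn 0.0442 res 0.61 area 254
raw 0.0466 dy mm -0.24
scene 28.15 z 0.04766878393001633 inn 0.0 res 0.44 area 257
raw 0.0515 dy mm -0.19
scene 28.2 z 0.05233859418426337 inn -0.0002 res 0.62 area 257
state [ 0.058   0.1167 -0.0004] sd [0.0031 0.0246 0.0007] poserr mm [ 0.  -0.3  0.3] meas zyx [ 0.0406 -0.0001  0.0021] cmd [0.0403 0.0001 0.0035] pos [ 0.4238 -0.2357  0.0535]
phi [-0.026 -0.039 -0.032 -0.013  0.008  0.019  0.015  0.004] th [0.058 0.07  0.073 0.064 0.047 0.027 0.013 0.006 0.004] w_end -0.004
[[0, [-0.3, -0.6, 0.1], [0.029, 0.0, 0.0]], [0, [-2.1, -0.9, 0.7], [0.042, 0.0, 0.0]], [0, [-5.5, -0.7, 1.9], [0.035, 0.0, 0.0]], [0, [-10.0, -0.3, 3.5], [0.016, 0.0, 0.0]], [0, [-14.5, 0.2, 5.1], [-0.005, 0.0, 0.0]], [0, [-18.0, 0.5, 6.3], [-0.016, 0.0, 0.0]], [0, [-19.7, 0.4, 6.9], [-0.012, 0.0, 0.0]], [0, [-20.0, 0.2, 7.0], [-0.001, 0.0, 0.0]]]
[ 0.59368483 -0.22836013  0.06721601]
```

>>> arm_command --targets '[[0,[-0.3,-0.6,0.1],[0.029,0,0]],[0,[-2.1,-0.9,0.7],[0.042,0,0]],[0,[-5.5,-0.7,1.9],[0.035,0,0]],[0,[-10,-0.3,3.5],[0.016,0,0]],[0,[-14.5,0.2,5.1],[-0.005,0,0]],[0,[-18,0.5,6.3],[-0.016,0,0]],[0,[-19.7,0.4,6.9],[-0.012,0,0]],[0,[-20,0.2,7],[-0.001,0,0]]]'

```text
clock: 29.05
tool_pos: [0.4442, -0.2352, 0.0464]
tool_rot: [0.0, -0.02, 1.0, 0.002]
contact_force: [-0.5, 0.8, -8.5]
grip_width: 0.271
grasp_force: 100.1
```

```bash
python3 step.py 0 -0.001 -0.0065 0 3; python3 -c "
from bal import *
print(hinge(*cmd()),cmd()[0])"
```

```text
raw 0.0041 dy mm -1.04
scene 29.05 z 0.008659736180693899 inn 0.0046 res 0.39 area 261
raw 0.0083 dy mm -0.21
scene 29.1 z 0.009224405556259021 inn 0.0002 res 0.49 area 262
raw 0.0117 dy mm 0.09
scene 29.15 z 0.011279322656290315 inn 0.0013 res 0.54 area 264
state [ 0.0122  0.0349 -0.0003] sd [0.0031 0.0247 0.0007] poserr mm [ 0.2 -0.1  0.4] meas zyx [ 0.0411 -0.0002  0.003 ] cmd [0.0403 0.0001 0.0045] pos [ 0.444  -0.2344  0.0466]
phi [-0.005 -0.01  -0.009 -0.004  0.001  0.004  0.004  0.001] th [ 0.012  0.016  0.018  0.017  0.012  0.007  0.003  0.    -0.   ] w_end -0.004
[[0, [0.0, -0.2, 0.1], [0.009, 0.0, 0.0]], [0, [0.0, -0.4, 0.7], [0.014, 0.0, 0.0]], [0, [0.0, -0.6, 1.8], [0.013, 0.0, 0.0]], [0, [0.0, -0.7, 3.2], [0.008, 0.0, 0.0]], [0, [0.0, -0.8, 4.7], [0.003, 0.0, 0.0]], [0, [0.0, -0.9, 5.8], [0.0, 0.0, 0.0]], [0, [0.0, -1.0, 6.4], [0.0, 0.0, 0.0]], [0, [0.0, -1.1, 6.5], [0.003, 0.0, 0.0]]]
[ 0.59372566 -0.22936734  0.06071136] [ 0.44384689 -0.23537881  0.03970621]
```

>>> arm_command --targets '[[0,[0,-0.2,0.1],[0.009,0,0]],[0,[0,-0.4,0.6],[0.014,0,0]],[0,[0,-0.6,1.5],[0.013,0,0]],[0,[0,-0.7,2.8],[0.008,0,0]],[0,[0,-0.8,4],[0.003,0,0]],[0,[0,-0.9,5],[0.001,0,0]],[0,[0,-1,5.4],[0.001,0,0]],[0,[0,-1.1,5.5],[0.003,0,0]]]'

```text
clock: 30.0
tool_pos: [0.444, -0.2359, 0.042]
tool_rot: [0.0, -0.02, 1.0, 0.0]
contact_force: [-6.7, 3.0, 4.9]
grip_width: 0.269
grasp_force: 102.1
```

```bash
python3 - <<'E'
from bal import *
print(lean('scene',0.0))
o=arm.observe();print(o['tool_pos'],(q2R(o['tool_rot'])*FL).as_euler('zyx').round(4),o['contact_force'])
E
```

```text
raw -0.0066 dy mm -0.49
(30.0, np.float64(-0.004392824424849897), np.float64(0.33157991570264694), np.int32(256))
[ 0.44400862 -0.2358683   0.04197368] [ 0.0402 -0.0002 -0.0001] [-5.64439345  3.72978073  4.63062065]
```

>>> arm_command --targets '[[0.5,[0,0,0],[0,0,0]],[0.8,[0,0,0],[0,0,0]],[1,[0,0,0],[0,0,0]],[1,[0,0,0],[0,0,0]],[1,[0,0,0],[0,0,0]],[1,[0,0,0],[0,0,0]],[1,[0,0,0],[0,0,0]],[1,[0,0,-2],[0,0,0]]]'

```text
clock: 30.85
tool_pos: [0.4439, -0.2359, 0.043]
tool_rot: [0.0, -0.02, 1.0, 0.0]
contact_force: [0.3, 0.4, -0.3]
grip_width: 0.997
grasp_force: 0.0
```

>>> arm_command --targets '[[1,[0,0,-6],[0,0,0]],[1,[0,0,-20],[0,0,0]],[1,[0,0,-40],[0,0,0]],[1,[0,0,-65],[0,0,0]],[1,[0,0,-90],[0,0,0]],[1,[0,0,-115],[0,0,0]],[1,[0,0,-130],[0,0,0]],[1,[0,0,-130],[0,0,0]]]'

```text
clock: 31.65
tool_pos: [0.4456, -0.2365, 0.1767]
tool_rot: [0.003, -0.02, 1.0, -0.002]
contact_force: [-0.0, 0.2, -0.3]
grip_width: 1.005
grasp_force: 0.0
```

```bash
python3 - <<'E'
from h import *
o=arm.observe();print(o['clock'],o['grip_width'],o['tool_pos'],o['contact_force'],o['qvel'].round(3))
a,c=snap('scene','e1.png');b,c=snap('side','e2.png')
r=lambda i:cv2.resize(i,(400,400),interpolation=cv2.INTER_CUBIC)
cv2.imwrite('pics/end.png',np.hstack([r(a[170:330,210:370,::-1]),r(b[90:220,250:380,::-1])]))
E
```

```text
31.65 1.00500028982274 [ 0.44558609 -0.23653529  0.1767043 ] [-0.04879905  0.15560935 -0.34539715] [-0.004  0.036  0.006  0.053  0.014 -0.042 -0.011]
```

View pics/end.png

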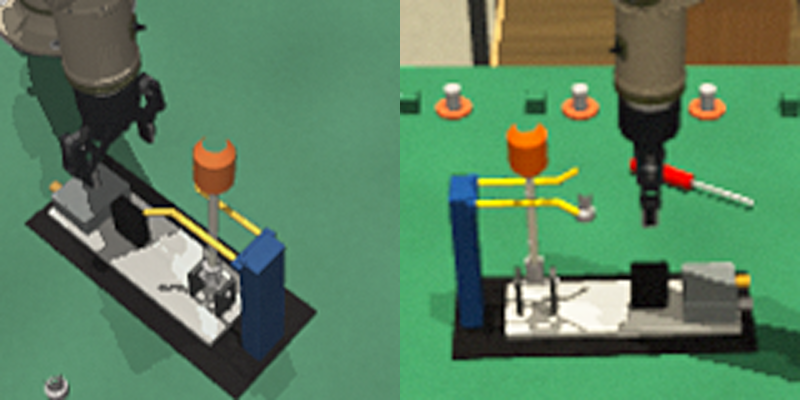

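Left view: the rod stands between the prongs (head at (214,165)) and the carrier lies flat on the mat. Right view: the gripper is clear. Now I'll let the mast settle.

>>> arm_command --targets '[[1,[0,0,0],[0,0,0]],[1,[0,0,0],[0,0,0]],[1,[0,0,0],[0,0,0]],[1,[0,0,0],[0,0,0]],[1,[0,0,0],[0,0,0]],[1,[0,0,0],[0,0,0]],[1,[0,0,0],[0,0,0]],[1,[0,0,0],[0,0,0]]]'

```text
clock: 32.55
tool_pos: [0.444, -0.236, 0.1732]
tool_rot: [0.0, -0.02, 1.0, 0.0]
contact_force: [-0.6, 0.3, -0.0]
grip_width: 1.001
grasp_force: 0.0
```

>>> arm_command --targets '[[1,[0,0,0],[0,0,0]],[1,[0,0,0],[0,0,0]],[1,[0,0,0],[0,0,0]],[1,[0,0,0],[0,0,0]],[1,[0,0,0],[0,0,0]],[1,[0,0,0],[0,0,0]],[1,[0,0,0],[0,0,0]],[1,[0,0,0],[0,0,0]]]'

```text
clock: 33.35
tool_pos: [0.444, -0.236, 0.1732]
tool_rot: [0.0, -0.02, 1.0, 0.0]
contact_force: [0.0, 0.6, -0.0]
grip_width: 1.003
grasp_force: 0.0
```

>>> arm_command --targets '[[1,[0,0,0],[0,0,0]],[1,[0,0,0],[0,0,0]],[1,[0,0,0],[0,0,0]],[1,[0,0,0],[0,0,0]],[1,[0,0,0],[0,0,0]],[1,[0,0,0],[0,0,0]],[1,[0,0,0],[0,0,0]],[1,[0,0,0],[0,0,0]]]'

```text
clock: 34.15
tool_pos: [0.444, -0.236, 0.1732]
tool_rot: [0.0, -0.02, 1.0, 0.0]
contact_force: [0.1, -0.9, 0.1]
grip_width: 1.0
grasp_force: 0.0
```

```bash
python3 - <<'E'
from bal import *
c=arm.camera_info('scene');h=np.array([.5937,-.2296,.061])
for i in range(8):
    t=arm.observe()['clock'];b=blob(arm.snapshot('scene'),proj(c,head(h,.041,0)))
    print(t,round(least_squares(lambda th:proj(c,head(h,.041,th[0]))-b[0],[0]).x[0]-.011,4))
E
```

```text
34.15 -0.0919
34.2 -0.0919
34.25 -0.0917
34.3 -0.0919
34.35 -0.0919
34.4 -0.0919
34.45 -0.0919
34.5 -0.0919
```

The mast rests still against a prong at 0.09 rad, so I'm handing the job in.

```bash
python3 -c "
from plant import arm
print(arm.close_job())"
```

```text
the job is handed in; nothing more can be done
None
```

I balanced the carrier off the table, docked it flat on the mat with the gripper clear, and handed the job in at about 34.5 s; the mast rests still against one prong at about 0.09 rad, and no verdict came back.

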